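# Check the pile height of sample tart bases with a bridge gauge

### The job

Check the pile height of the sample tart bases: lift the steel pail off the marble slab by its hoop handle and stand it upright on the bench beside the slab, then stack every tart base from the small baking pan in one straight, flat pile in the middle of the slab. When the pile is complete, lower the bridge gauge over it so that both legs stand flat on the slab and its sprung foot rests on the middle of the top base, let go and leave it standing for at least two seconds to record the height. Then lift the gauge straight off, stand it upright on the bare bench again and let go, leaving the pile as it was, the pail standing beside the slab, and the dredger, nozzle and brush undisturbed.

Things in the scene. Friction and masses are not known exactly. Their poses are not given: they have to be found in the camera images.
- slab: White marble slab lying flat and fixed on the bench (bench top is z = 0), 180 x 180 mm, 20 mm thick. Origin: centre of its underside; x and y along its sides, z up.
- slab_mid (a point): Middle of the slab's top face, 20 mm above the bench; axes as the slab's.
- pan: Small aluminium baking pan, fixed on the bench: 240 mm (its x) by 330 mm (its y) outside, with a low lip 6 mm high, lip and floor 3 mm thick. Origin: centre of its underside; the inner floor is 3 mm above it.
- base_a: Round, rigid, golden-brown baked tart base, a flat disc 56 mm in diameter and 10 mm thick, 26 g, fluted edge; it starts flat in the pan. Origin: centre of its underside, z up at the start. Three to five of the five bases are there, to be piled in any order.
- base_b: Round, rigid, golden-brown baked tart base, a flat disc 56 mm in diameter and 10.5 mm thick, 26 g, fluted edge; it starts flat in the pan. Origin: centre of its underside, z up at the start. Three to five of the five bases are there, to be piled in any order.
- base_c: Round, rigid, golden-brown baked tart base, a flat disc 56 mm in diameter and 11 mm thick, 26 g, fluted edge; it starts flat in the pan. Origin: centre of its underside, z up at the start. Three to five of the five bases are there, to be piled in any order.
- base_d: Round, rigid, golden-brown baked tart base, a flat disc 56 mm in diameter and 11.5 mm thick, 26 g, fluted edge; it starts flat in the pan. Origin: centre of its underside, z up at the start. Three to five of the five bases are there, to be piled in any order.
- base_e: Round, rigid, golden-brown baked tart base, a flat disc 56 mm in diameter and 12 mm thick, 26 g, fluted edge; it starts flat in the pan. Origin: centre of its underside, z up at the start. Three to five of the five bases are there, to be piled in any order.
- pail: Small empty stainless pail, about 0.32 kg, 84 mm across at the top, 72 mm at the foot, rim 88 mm high, with a rigid upright hoop handle; it starts standing on the slab. Origin: centre of its underside, z up; the hoop stands in its y-z plane.
- pail_handle (a point): Middle of the hoop's straight top bar, 145 mm above the pail's underside: a round bar 10 mm thick, straight for 60 mm along the pail's y; the pail hangs level when lifted there.
- gauge: Loose bridge height gauge, about 0.6 kg, starts standing on the bench. Two steel legs, each 14 mm (y) x 56 mm (x), 96 mm apart inside, 124 mm over all along y; 76 mm free height under the bridge; on it a black upright body 26 mm (x) x 30 mm (y), 90 to 160 mm high, with a read-out head 46 mm wide on its -x side at 91 to 117 mm. Origin: midway between the legs' undersides, z up.
- gauge_grip (a point): Point on the axis of the gauge's black body, 142 mm above the plane of its feet; pinch the body here, across its y (30 mm) or x (26 mm).
- gauge_foot (a joint): Sprung foot of the gauge, a steel disc 30 mm across on a vertical spindle midway between the legs. Reads (m) the height of its underside above the undersides of the legs: 0 on bare bench or in the air (spring fully out), up to 0.063. The spring pushes it down with 1 N at 0, 2 N at 0.06; a pile below pushes it up as the gauge is lowered.
- foot_tip (a point): Centre of the underside of the sprung foot.
- dredger: Bystander: steel sugar dredger standing on the bench, 66 mm across, 117 mm high. Origin: centre of its underside.
- nozzle: Bystander: small steel piping nozzle standing on its wide end, 34 mm across, 52 mm high. Origin: centre of its underside.
- brush: Bystander: pastry brush lying on the bench, 200 mm long, 42 mm wide at the bristles, 20 mm high. Origin: under its middle, handle towards its -x.
Mind the look-alikes: they are no part of the job. What is shaped like the base_d but green or turquoise is not meant.

How it is judged:
By the outcome, as a careful person would: the job done as asked, in the order asked, and still so for the second after the job is handed in, with the robot touching nothing.
Of base_a, base_b, base_c, base_d, base_e only 3 to 5 are there at a start; the rules pass over those that are not, and their reading is None.
At some moment in a run one of pail, base_a, base_b, base_c, base_d, base_e may be knocked a few centimetres aside while the robot is not near it.
It also fails if it takes over 210 s, if anything falls off the work surface, if the arm or the gripper's body presses on something with over 40 N, if the wrist force passes 120 N, or if a joint passes its speed limit or range.

### The arm

A 6-joint arm with a two-finger parallel gripper is mounted at the origin on the work surface. World frame = base frame: x ahead of the robot, y to its left, z up, the work surface at z = 0. Lengths are in mm, angles in rad, forces in N, time in s.
With the tool pointing down it reaches from about 350 to 975 mm from the base axis. Payload 7.1 kg.
Tool frame: the origin (TCP) lies at the very end of the fingers, on their centre line; the grasp point (between the pads) lies 19 mm behind it (ctrl.grip_point_offset is the distance from the TCP to the grasp point, in mm); z points along the fingers, y is the direction in which the jaws open and shut (so a half turn about z gives the same grasp; the last joint's range is limited). The gripper opens to 88 mm and grips with 3 to 60 N. Pads are 20 mm wide; open, the fingers measure 115 mm over their backs; the gripper's body (75 mm by 178 mm) begins 61 mm behind the grasp point.
Start: joints at [1.265, 0.423, 1.63, -0, 1.089, -0.019], TCP at [176.771, 599.464, 222.675] pointing down, gripper open.
Joint ranges: [-3, 3], [-0.9, 2.11], [0.09, 2.58], [-1.31, 4.45], [0.11, 2.69], [-2.54, 2.54]. Speed limits (rad/s): [2.39, 2.39, 3.01, 3.14, 3.14, 3.14].

### API

Orientations are given as a rotation vector (axis times angle).
In Python, from workcell import ctrl gives the robot as it stands.
- The arm moves only by the tool move_arm, never from a script. Its argument "increments" is one flat list of numbers, 5 for each row, row after row: the closure in counts, from 0 (fully open) to 255 (shut), then the shift along the tool's x, y, z in mm, then the turn about the tool's z in degrees. In form: [grip, dx, dy, dz, yaw, grip, dx, dy, dz, yaw, ...]. A call has 1 to 12 rows; each row is the pose to reach, as a shift and turn from the pose measured when the call began, along the tool's axes at that moment; what a row does not reach only later rows make up. A row lasts 1/8 s, in which the tool goes at most 62.5 mm and 10.7 degrees, less where a joint would pass 70% of its speed; a pose out of reach is approached as far as the arm can. A call with a gripper value outside its range is refused whole. The fingers move at their own pace and stop on an object; the grip force is fixed at half the most. Time passes only in rows, so rows that repeat a pose let the fingers close. It gives the time, the measured TCP pose, the force and the opening at its end, in the units of the state.
- ctrl.get_obs(): the state, without advancing time (a new reading comes with each control period).
- ctrl.get_image(name): name is "side" or "top" or "wrist"; returns a dict with "frame" (480x640x3 uint8, red, green, blue), "vertical_fov" (degrees; the focal length in pixels is half the picture's height over the tangent of half this angle, whatever the lens; pixels are square), "cx", "cy" (the principal point, pixels), "distortion" ([k1, k2, p1, p2, k3] as OpenCV has them; the pictures are not rectified), "pose" (4x4, takes a point from camera to world coordinates); the wrist camera has in their place "mount" (4x4, takes a point from camera to tool coordinates, whose origin is the TCP and whose axes are the flange's). Camera axes: x right, y down, z forward; pixel columns grow to the right and rows downward; lengths in mm; the calibration is good to about 2 mm. A picture is of the moment at which its call begins: read the wrist's pose just before it. There is no depth.
- ctrl.close_job(): hands the job in, once; it reports no verdict.
The state is a dict: "t": time; "qpos": joint angles; "qvel": joint speeds; "joint_torque": joint torques, N m; "ee_pos": TCP position; "orientation": TCP orientation; "ft_force": force on the tool from outside, world axes, zero at the start; "moment": the same for the moment, N m; "width": finger opening in mm.
Only numpy, scipy, OpenCV 4.12 (cv2) and the standard library are available. Lean on these libraries where they do the work, as an engineer would, in place of code of your own. Each camera call takes 0.05 s, during which the arm holds its last target.

## Working session

There is one attempt and no reset: what is moved stays moved. The work goes in short steps, Python scripts to look and compute and a tool call to move; the robot and the scene stay as the last step left them, time stands still between calls to the robot, and variables do not carry over. Pictures are saved under pics/ and viewed, and the job is handed in when it is done.

Besides the shell and the picture viewer there is one more tool, called after "Call:" as name(argument=value, ...) on one line, values as JSON. move_arm: Moves the arm, as the interface text tells. Its arguments: {"type":"object","properties":{"increments":{"type":"array","items":{"type":"number"}}},"required":["increments"]}

```bash
mkdir -p pics; ls
cat > h.py <<'E'
import numpy as np, cv2
from scipy.spatial.transform import Rotation as R
from workcell import ctrl
def snap(name,fn):
    o=ctrl.get_obs()
    im=ctrl.get_image(name)
    cv2.imwrite('pics/'+fn+'.png',im['frame'][:,:,::-1])
    h=im['frame'].shape[0]; f=h/2/np.tan(np.radians(im['vertical_fov'])/2)
    K=np.array([[f,0,im['cx']],[0,f,im['cy']],[0,0,1]])
    if 'pose' in im: P=np.array(im['pose'])
    else:
        T=np.eye(4);T[:3,:3]=R.from_rotvec(o['orientation']).as_matrix();T[:3,3]=o['ee_pos'];P=T@np.array(im['mount'])
    d=dict(K=K,D=np.array(im['distortion'],float),P=P)
    np.savez('pics/'+fn+'.npz',**d); return im['frame'],d
def load(fn):
    z=np.load('pics/'+fn+'.npz'); return {k:z[k] for k in z}
def p2w(d,uv,z):
    n=cv2.undistortPoints(np.array(uv,float).reshape(-1,1,2),d['K'],d['D']).reshape(-1,2)
    r=np.c_[n,np.ones(len(n))]@d['P'][:3,:3].T; c=d['P'][:3,3]
    return c+r*((z-c[2])/r[:,2])[:,None]
def w2p(d,X):
    X=np.array(X,float).reshape(-1,3); M=np.linalg.inv(d['P'])
    rv=cv2.Rodrigues(M[:3,:3])[0]
    return cv2.projectPoints(X,rv,M[:3,3],d['K'],d['D'])[0].reshape(-1,2)
def st():
    o=ctrl.get_obs(); Rm=R.from_rotvec(o['orientation']).as_matrix()
    print('t',round(o['t'],2),'pos',np.round(o['ee_pos'],1),'w',round(o['width'],1),'F',np.round(o['ft_force'],1)); print(np.round(Rm,4)); return o,Rm
def go(target,yaw=None):
    "shift in tool axes to TCP target; yaw = desired angle of tool y axis in world deg (mod 180)"
    o,Rm=st(); d=Rm.T@(np.array(target)-o['ee_pos']); a=np.degrees(np.arctan2(Rm[1,1],Rm[0,1]))
    print('tool shift',np.round(d,1),'tool-y ang',round(a,2))
    if yaw is not None:
        s=Rm[2,2]; t=((yaw-a+90)%180-90)*np.sign(s); print('yaw',round(t,2),'q6',round(np.degrees(o['qpos'][5]),1))
E
python3 - <<'E'
from h import *
st()
for n in('side','top','wrist'):
    f,d=snap(n,n+'0'); print(n,d['P'].round(2).tolist(),d['K'][0,0],d['D'])
E
```

```text
pics
t 0.0 pos [176.6 598.9 221.9] w 87.7 F [-0.6 -0.2 -0.2]
[[-9.592e-01  2.829e-01 -4.000e-04]
 [ 2.829e-01  9.592e-01 -1.500e-03]
 [ 0.000e+00 -1.500e-03 -1.000e+00]]
side [[-0.91, -0.19, 0.38, 31.02], [-0.42, 0.46, -0.78, 936.8], [-0.03, -0.87, -0.5, 775.8], [0.0, 0.0, 0.0, 1.0]] 604.0527967651838 [0.00614121 0.         0.         0.         0.        ]
top [[-0.0, -1.0, 0.08, 402.0], [-1.0, 0.0, -0.02, -62.73], [0.02, -0.08, -1.0, 1211.59], [0.0, 0.0, 0.0, 1.0]] 489.5641048422888 [-0.02801158  0.          0.          0.          0.        ]
wrist [[0.28, 0.92, 0.27, 101.14], [0.96, -0.27, -0.08, 621.88], [-0.0, 0.29, -0.96, 384.4], [0.0, 0.0, 0.0, 1.0]] 374.9367384725983 [-0.03701106  0.          0.          0.          0.        ]
```

View pics/top0.png

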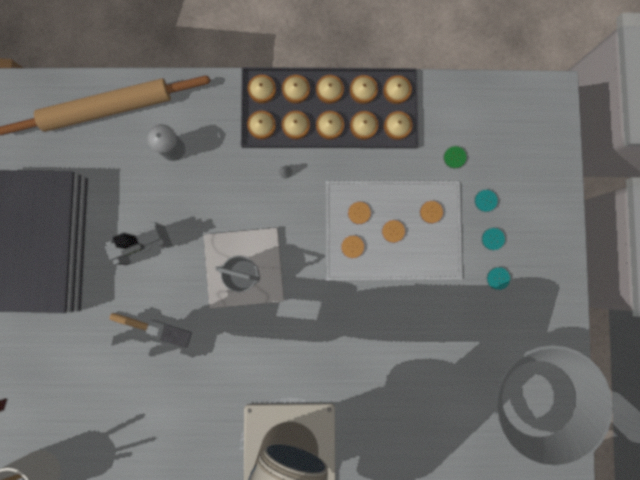

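View pics/side0.png

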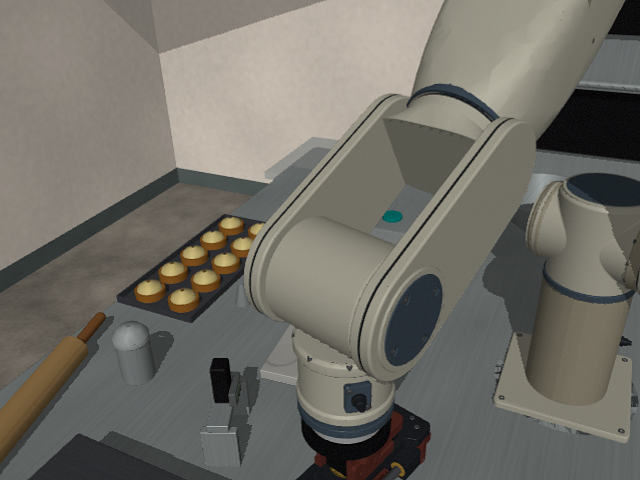

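View pics/wrist0.png

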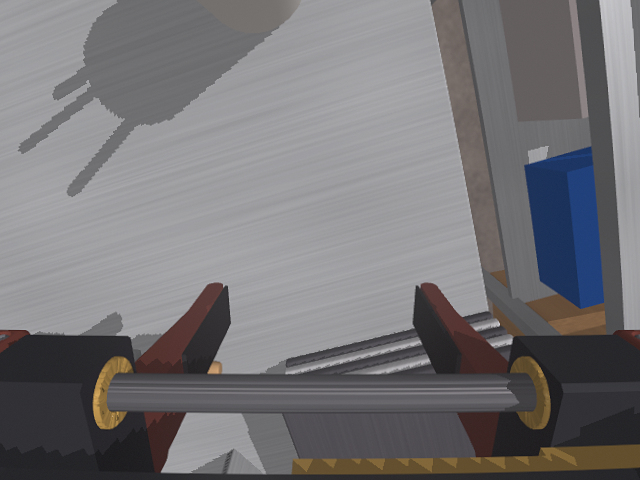

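Run:
```python
import cv2
a=cv2.imread('pics/top0.png')
b=a[150:370,90:310]; cv2.imwrite('pics/c1.png',cv2.resize(b,None,fx=2.7,fy=2.7,interpolation=cv2.INTER_CUBIC))
b=a[140:300,310:520]; cv2.imwrite('pics/c2.png',cv2.resize(b,None,fx=3.5,fy=3.5,interpolation=cv2.INTER_CUBIC))
```

```text
(no output)
```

View pics/c1.png

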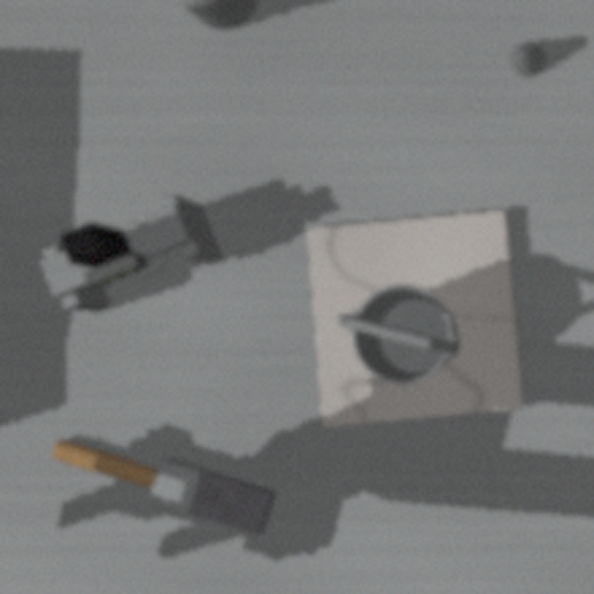

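View pics/c2.png

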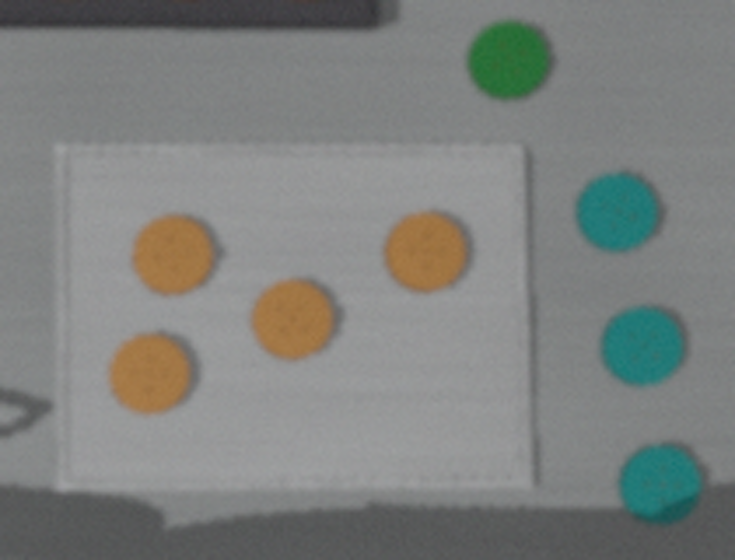

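Four golden discs in the pan at (360,212), (432,211), (394,231) and (353,246) are the bases. The green disc (455,157), the turquoise discs (486,200), (493,238) and (498,278), and the muffins are look-alikes. The pail is at (240,272) on the slab, the gauge at about (125,243), the dredger at (162,138), the nozzle at (286,171) and the brush at (150,328).

```bash
cat >> h.py <<'E'
def bases(fr,d,z=14,amin=150):
    hsv=cv2.cvtColor(fr,cv2.COLOR_RGB2HSV)
    m=cv2.inRange(hsv,(8,110,70),(22,255,255))
    n,l,s,c=cv2.connectedComponentsWithStats(m)
    out=[]
    for i in range(1,n):
        if s[i,4]>amin:
            w=p2w(d,c[i],z)[0]; out.append((c[i].round(1),s[i,4],w.round(1)))
    return out
E
python3 - <<'E'
from h import *
fr=cv2.imread('pics/top0.png')[:,:,::-1].copy(); d=load('top0')
for b in bases(fr,d): print(b)
# slab corners from crop c1 /2.7 + (90,150)
c=np.array([[306,227],[504,211],[522,408],[322,425]])/2.7+[90,150]
w=p2w(d,c,20)[:,:2]; print('slab',w.round(1),w.mean(0).round(1)); 
for i in range(4):
    e=w[(i+1)%4]-w[i]; print(np.linalg.norm(e).round(1),np.degrees(np.arctan2(e[1],e[0])).round(1))
# pail handle bar ends
e=np.array([[345,319],[455,348]])/2.7+[90,150]; w=p2w(d,e,20+145+3); print('bar',w.round(1),w.mean(0))
# pail rim
e=np.array([[407,334]])/2.7+[90,150]; print('rim c',p2w(d,e,108).round(1))
# gauge body top
e=np.array([[100,243]])/2.7+[90,150]; print('gauge',p2w(d,e,160).round(1))
# others
print('dredger top',p2w(d,[[162,138]],100),'nozzle',p2w(d,[[286,171]],40),'brush',p2w(d,[[112,317],[190,337]],10))
print('pan',p2w(d,np.array([[58,146],[524,147],[536,489],[60,489]])/3.5+[310,140],6).round(0))
E
```

```text
(array([261.9,  89.4]), np.int32(267), array([885.5,  71.1,  14. ]))
(array([295.6,  89.7]), np.int32(261), array([885.1, -13.6,  14. ]))
(array([329.5,  90. ]), np.int32(258), array([885. , -99.2,  14. ]))
(array([363.2,  90. ]), np.int32(258), array([ 885.5, -184.3,   14. ]))
(array([396.8,  90.5]), np.int32(269), array([ 885. , -269.5,   14. ]))
(array([103.6, 103.9]), np.int32(2251), array([847.8, 467.1,  14. ]))
(array([261.4, 125.3]), np.int32(263), array([793. ,  71.5,  14. ]))
(array([295.8, 125.6]), np.int32(251), array([792.6, -14.4,  14. ]))
(array([329.5, 125.5]), np.int32(262), array([793.1, -98.9,  14. ]))
(array([363.5, 125.8]), np.int32(263), array([ 792.8, -184.1,   14. ]))
(array([397.4, 125.9]), np.int32(258), array([ 792.9, -269.6,   14. ]))
(array([359.1, 212.4]), np.int32(354), array([ 573.7, -171.1,   14. ]))
(array([431.2, 211.6]), np.int32(360), array([ 575.7, -350.6,   14. ]))
(array([393.2, 230.9]), np.int32(356), array([ 527.6, -255.3,   14. ]))
(array([352.4, 246.3]), np.int32(355), array([ 489.6, -154. ,   14. ]))
slab [[519.4 209.8]
 [533.8  31.4]
 [356.5  14.4]
 [341.8 192.7]] [437.9 112.1]
179.0 -85.4
178.1 -174.5
178.9 94.7
178.4 5.5
bar [[432.1 144.1 168. ]
 [409.2  57.6 168. ]] [420.62832767 100.87324733 168.        ]
rim c [[421.3 104.4 108. ]]
gauge [[492.9 341.3 160. ]]
dredger top [[734.50665144 290.87890931 100.        ]] nozzle [[671.01459786   7.94367318  40.        ]] brush [[318.46533531 430.41915191  10.        ]
 [270.16654062 240.47832882  10.        ]]
pan [[ 652.  -91.    6.]
 [ 652. -426.    6.]
 [ 407. -429.    6.]
 [ 408.  -92.    6.]]
```

Run:
```python
from h import *
go([421,102,270],-15)
```

```text
t 0.15 pos [176.7 599.1 222.1] w 87.9 F [ 0.6  0.3 -0.2]
[[-9.592e-01  2.829e-01 -3.000e-04]
 [ 2.829e-01  9.592e-01 -1.100e-03]
 [-0.000e+00 -1.200e-03 -1.000e+00]]
tool shift [-375.  -407.7  -47.4] tool-y ang 73.57
yaw 88.57 q6 -1.1
```

Call:
move_arm(increments=[0,-375,-408,-47,88.6,0,-375,-408,-47,88.6,0,-375,-408,-47,88.6,0,-375,-408,-47,88.6,0,-375,-408,-47,88.6,0,-375,-408,-47,88.6,0,-375,-408,-47,88.6,0,-375,-408,-47,88.6,0,-375,-408,-47,88.6,0,-375,-408,-47,88.6,0,-375,-408,-47,88.6,0,-375,-408,-47,88.6])

```text
t: 1.65
ee_pos: [420.2, 102.7, 269.3]
orientation: [2.491, 1.914, -0.002]
ft_force: [-0.4, 0.8, -0.2]
width: 88.0
```

Run:
```python
from h import *
go([421,102,270],-15)
snap('wrist','w1'); snap('side','s1')
```

```text
t 1.65 pos [420.2 102.7 269.3] w 88.0 F [-0.4  0.8 -0.2]
[[ 2.574e-01  9.663e-01 -1.100e-03]
 [ 9.663e-01 -2.574e-01 -1.100e-03]
 [-1.300e-03 -7.000e-04 -1.000e+00]]
tool shift [-0.5  0.9 -0.7] tool-y ang -14.91
yaw 0.09 q6 27.1
```

View pics/w1.png

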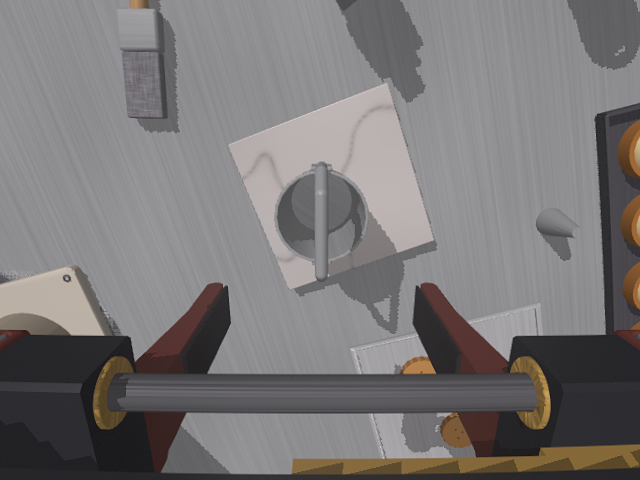

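View pics/s1.png

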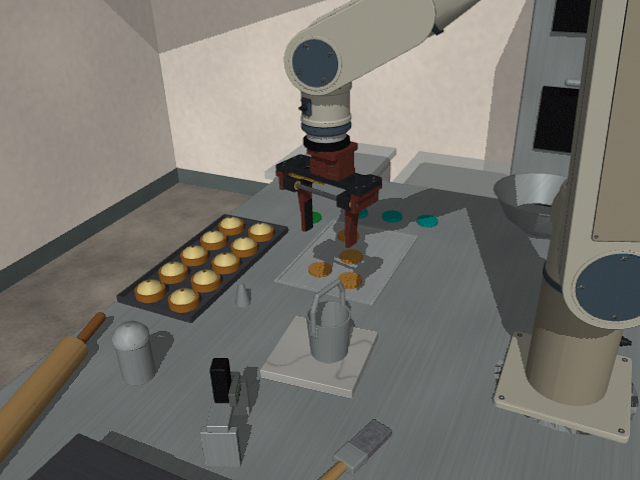

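Run:
```python
from h import *
d=load('w1')
print('bar ends',p2w(d,[[321,163],[321,278]],168).round(1), 'slab',p2w(d,[[229,145],[388,83],[436,240],[290,290]],20).round(1))
w=p2w(d,[[229,145],[388,83],[436,240],[290,290]],20);print(w.mean(0))
s=load('s1'); print(w2p(s,[420,103,270]),w2p(s,[421,101,165]),w2p(s,[437,112,20]))
print('side handle ray at 165', p2w(s,[[329,287]],165))
```

```text
bar ends [[434.5 159.1 168. ]
 [412.5  76.8 168. ]] slab [[341.3 191.6  20. ]
 [518.3 208.1  20. ]
 [536.3  30.3  20. ]
 [357.2  13.9  20. ]]
[438.2399697  110.98701319  20.        ]
[[328.55007685 235.9679706 ]] [[329.62735189 285.72956992]] [[321.18257158 349.23354685]]
side handle ray at 165 [[420.33316326 105.25286218 165.        ]]
```

Call:
move_arm(increments=[0,-0.5,1,60,0,0,-0.5,1,110,0,0,-0.5,1,123,0,0,-0.5,1,123,0,255,-0.5,1,123,0,255,-0.5,1,123,0,255,-0.5,1,123,0,255,-0.5,1,123,0,255,-0.5,1,123,0,255,-0.5,1,123,0])

```text
t: 3.0
ee_pos: [421.1, 101.9, 146.4]
orientation: [2.49, 1.915, -0.002]
ft_force: [0.6, -0.1, 0.1]
width: 31.7
```

Run:
```python
from h import *
go([602,128,205],-15)
snap('side','s2')
```

```text
t 3.0 pos [421.1 101.9 146.4] w 31.7 F [ 0.6 -0.1  0.1]
[[ 2.570e-01  9.664e-01 -8.000e-04]
 [ 9.664e-01 -2.570e-01 -1.100e-03]
 [-1.300e-03 -5.000e-04 -1.000e+00]]
tool shift [ 71.6 168.1 -58.8] tool-y ang -14.89
yaw 0.11 q6 27.0
```

View pics/s2.png

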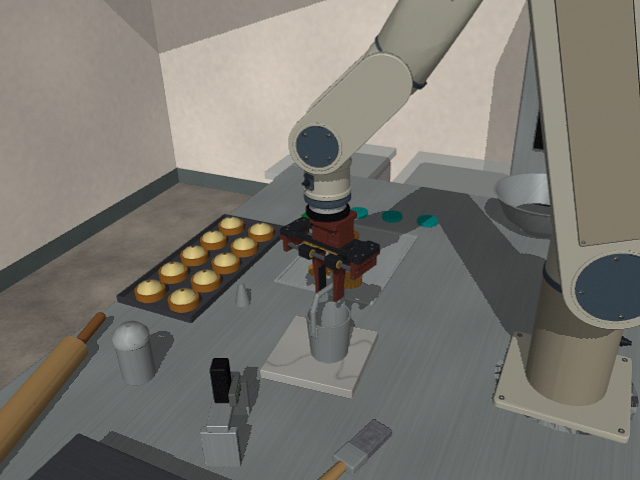

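Fingers straddle the hoop near (330,290) and are still closing. I'll keep closing, then lift a little.

Call:
move_arm(increments=[255,0,0,0,0,255,0,0,0,0,255,0,0,0,0,255,0,0,0,0,255,0,0,0,0])

```text
t: 3.68
ee_pos: [420.9, 101.9, 146.3]
orientation: [2.49, 1.915, -0.003]
ft_force: [0.3, 0.8, -0.2]
width: 9.4
```

Call:
move_arm(increments=[255,0,0,-5,0,255,0,0,-20,0,255,0,0,-50,0,255,0,0,-50,0,255,0,0,-50,0])

```text
t: 4.3
ee_pos: [420.5, 101.8, 195.7]
orientation: [-2.491, -1.915, 0.003]
ft_force: [0.4, -0.5, -2.5]
width: 9.0
```

Run:
```python
from h import *
go([602,128,196],-15)
snap('side','s3')
```

```text
t 4.3 pos [420.5 101.8 195.7] w 9.0 F [ 0.4 -0.5 -2.5]
[[ 0.2571  0.9664 -0.0018]
 [ 0.9664 -0.2571 -0.0013]
 [-0.0017 -0.0014 -1.    ]]
tool shift [ 71.9 168.6  -0.7] tool-y ang -14.9
yaw 0.1 q6 27.0
```

View pics/s3.png

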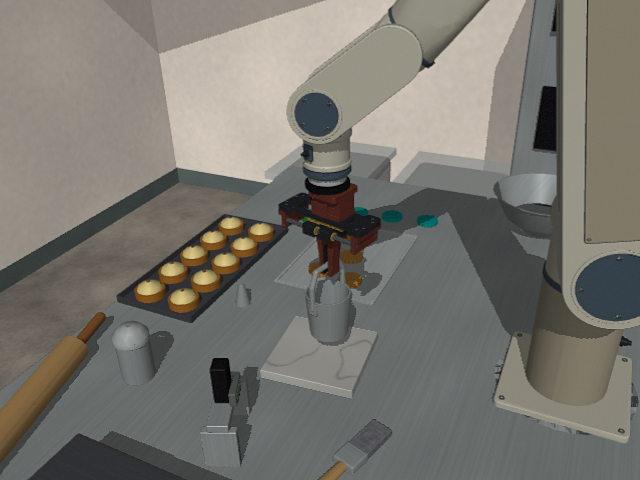

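The pail hangs level at (330,305). Carrying it beyond the slab.

Call:
move_arm(increments=[255,5,12,0,0,255,15,36,0,0,255,29,67,0,0,255,43,101,0,0,255,57,134,0,0,255,67,157,0,0,255,72,168,0,0,255,72,168,0,0,255,72,168,30,0,255,72,168,55,0,255,72,168,62,0,255,72,168,62,0])

```text
t: 5.85
ee_pos: [600.4, 128.1, 132.8]
orientation: [-2.49, -1.914, 0.006]
ft_force: [-0.1, -0.7, -2.9]
width: 8.7
```

Run:
```python
from h import *
go([602,128,126.5],-15)
snap('side','s4')
```

```text
t 5.85 pos [600.4 128.1 132.8] w 8.7 F [-0.1 -0.7 -2.9]
[[ 0.257   0.9664 -0.0035]
 [ 0.9664 -0.257  -0.0016]
 [-0.0025 -0.003  -1.    ]]
tool shift [0.4 1.6 6.3] tool-y ang -14.89
yaw 0.11 q6 25.9
```

View pics/s4.png

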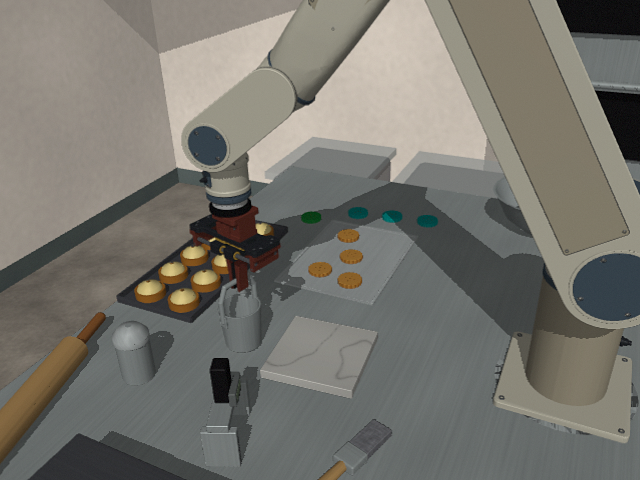

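Call:
move_arm(increments=[255,0,0,2,0,255,0,0,4,0,255,0,0,5.5,0,255,0,0,6,0,255,0,0,6,0])

```text
t: 6.52
ee_pos: [601.0, 128.1, 127.4]
orientation: [-2.49, -1.915, 0.004]
ft_force: [0.5, -0.6, -3.5]
width: 9.3
```

Call:
move_arm(increments=[255,0,0,0.7,0,255,0,0,1.2,0,255,0,0,1.2,0])

```text
t: 6.9
ee_pos: [601.1, 128.2, 126.4]
orientation: [-2.49, -1.915, 0.004]
ft_force: [0.3, -0.6, -0.3]
width: 9.2
```

Call:
move_arm(increments=[120,0,0,0,0,60,0,0,0,0,0,0,0,0,0,0,0,0,0,0,0,0,0,0,0,0,0,0,-40,0,0,0,0,-95,0,0,0,0,-95,0,0,0,0,-95,0])

```text
t: 8.02
ee_pos: [600.9, 128.2, 221.2]
orientation: [-2.49, -1.915, 0.004]
ft_force: [-0.1, 0.4, -1.0]
width: 87.8
```

Run:
```python
from h import *
st()
f,d=snap('top','t5')
for b in bases(f,d):
    if b[2][1]<-100 and b[2][0]<750: print(b)
snap('side','s5')
```

```text
t 8.03 pos [600.9 128.2 221.2] w 87.8 F [-0.1  0.4 -1. ]
[[ 0.257   0.9664 -0.0022]
 [ 0.9664 -0.257  -0.0014]
 [-0.0019 -0.0017 -1.    ]]
(array([359. , 212.3]), np.int32(354), array([ 573.7, -171. ,   14. ]))
(array([431.2, 211.7]), np.int32(359), array([ 575.5, -350.7,   14. ]))
(array([393.2, 230.9]), np.int32(357), array([ 527.6, -255.3,   14. ]))
(array([352.4, 246.2]), np.int32(357), array([ 489.8, -154.1,   14. ]))
```

View pics/t5.png

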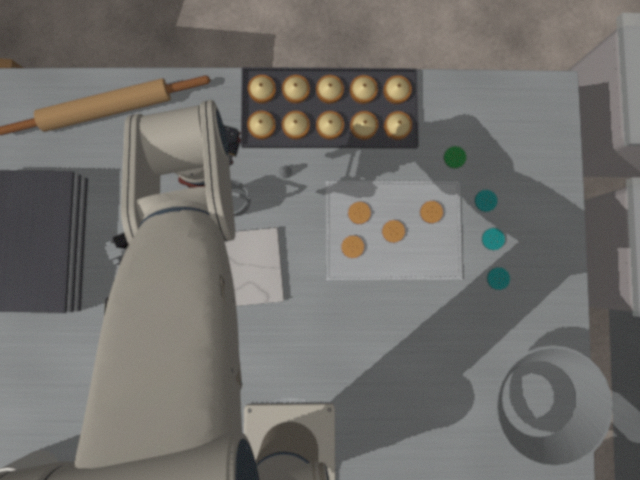

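View pics/s5.png

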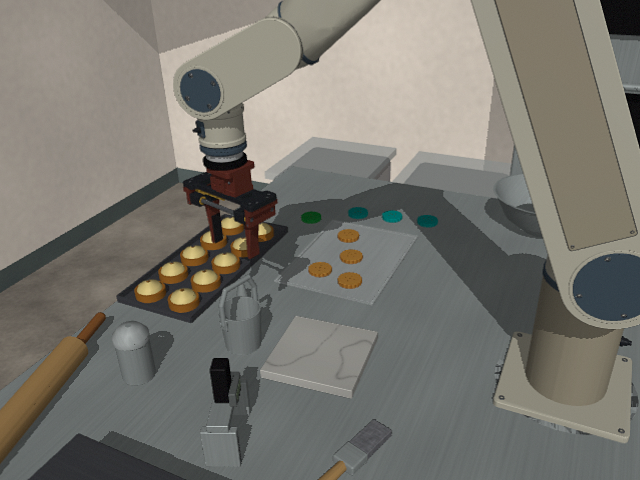

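Run:
```python
from h import *
go([575.6,-350.7,150],-31)
```

```text
t 8.12 pos [600.3 128.1 220. ] w 87.9 F [-0.3 -0.2  0.9]
[[ 0.257   0.9664 -0.0045]
 [ 0.9664 -0.257  -0.0019]
 [-0.003  -0.0039 -1.    ]]
tool shift [-468.9   99.4   71. ] tool-y ang -14.89
yaw 16.11 q6 25.9
```

Call:
move_arm(increments=[0,-469,99,0,16.1,0,-469,99,0,16.1,0,-469,99,0,16.1,0,-469,99,71,16.1,0,-469,99,71,16.1,0,-469,99,71,16.1,0,-469,99,71,16.1,0,-469,99,71,16.1,0,-469,99,71,16.1,0,-469,99,71,16.1,0,-469,99,71,16.1])

```text
t: 9.5
ee_pos: [575.3, -349.3, 149.9]
orientation: [-2.732, -1.549, 0.008]
ft_force: [0.7, 0.4, -0.4]
width: 87.8
```

Run:
```python
from h import *
go([575.6,-350.7,5],-31)
f,d=snap('wrist','w6')
for b in bases(f,d): print(b)
```

```text
t 9.5 pos [ 575.3 -349.3  149.9] w 87.8 F [ 0.7  0.4 -0.4]
[[ 0.5137  0.858  -0.005 ]
 [ 0.858  -0.5137 -0.0014]
 [-0.0038 -0.0036 -1.    ]]
tool shift [ -0.6   1.5 144.9] tool-y ang -30.91
yaw 0.09 q6 -1.1
(array([194.6,  32.4]), np.int32(4658), array([ 572.3, -174.9,   14. ]))
(array([519.4,  21.1]), np.int32(1669), array([ 776.6, -287.9,   14. ]))
(array([91.3, 72.5]), np.int32(4908), array([ 490.3, -155.6,   14. ]))
(array([209.5, 162.1]), np.int32(4060), array([ 528. , -255.8,   14. ]))
(array([323.3, 232.5]), np.int32(3532), array([ 575.2, -350.7,   14. ]))
(array([108. , 392.8]), np.int32(1355), array([ 314.4, -381.4,   14. ]))
(array([534.5, 392.9]), np.int32(1392), array([ 667.7, -592.1,   14. ]))
(array([483. , 462.1]), np.int32(6038), array([ 590.9, -645.7,   14. ]))
```

View pics/w6.png

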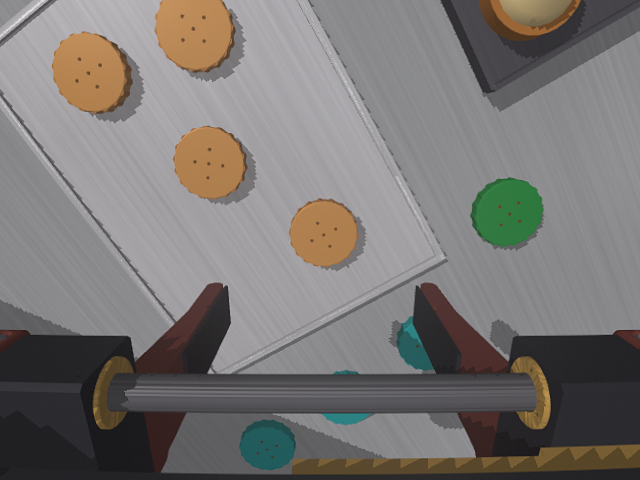

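Wrist view agrees with the top view to 0.5 mm: the golden base is at (323,232), and the green (507,212) and turquoise (~345,400) look-alikes are outside the pan. Grasping.

Call:
move_arm(increments=[0,-0.6,1.5,60,0,0,-0.6,1.5,115,0,0,-0.6,1.5,138,0,0,-0.6,1.5,144,0,0,-0.6,1.5,144.5,0,255,-0.6,1.5,144.5,0,255,-0.6,1.5,144.5,0,255,-0.6,1.5,144.5,0,255,-0.6,1.5,144.5,0,255,-0.6,1.5,144.5,0,255,-0.6,1.5,144.5,0])

```text
t: 10.92
ee_pos: [576.0, -351.0, 6.1]
orientation: [-2.733, -1.549, 0.007]
ft_force: [-0.5, 0.6, 5.1]
width: 55.2
```

Run:
```python
from h import *
go([575.6,-350.7,5],-31)
```

```text
t 10.93 pos [ 576.  -351.     6.1] w 55.2 F [-0.5  0.6  5.1]
[[ 0.5135  0.8581 -0.0042]
 [ 0.8581 -0.5135 -0.002 ]
 [-0.0039 -0.0026 -1.    ]]
tool shift [ 0.  -0.5  1.1] tool-y ang -30.9
yaw 0.1 q6 -1.1
```

Call:
move_arm(increments=[255,0,0,0,0,255,0,0,-20,0,255,0,0,-60,0,255,0,0,-95,0,255,0,0,-95,0])

```text
t: 11.55
ee_pos: [578.5, -352.1, 105.4]
orientation: [2.728, 1.547, -0.002]
ft_force: [0.5, 0.2, -0.3]
width: 55.6
```

Run:
```python
from h import *
f,d=snap('wrist','w7')
go([438,111.5,100],-15)
```

```text
t 11.6 pos [ 577.3 -351.3  103.3] w 55.1 F [-0.9 -0.5 -0.9]
[[ 5.134e-01  8.581e-01 -1.300e-03]
 [ 8.581e-01 -5.134e-01 -3.800e-03]
 [-3.900e-03  8.000e-04 -1.000e+00]]
tool shift [ 325.6 -357.2    1.7] tool-y ang -30.89
yaw -15.89 q6 -1.2
```

View pics/w7.png

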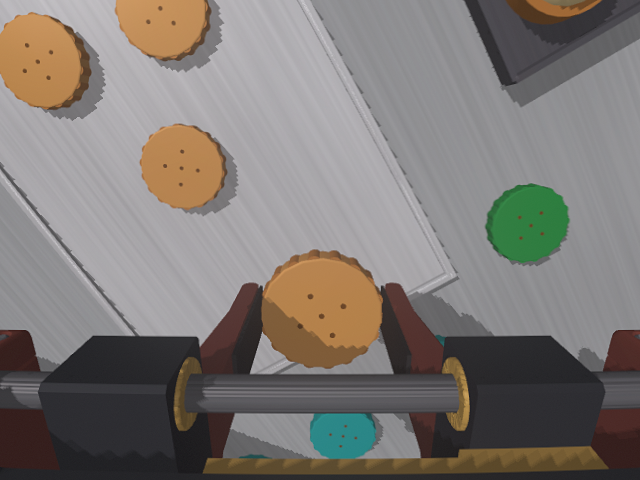

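```bash
cat >> h.py <<'E'
def held(fn,off=8):
    "offset of held disc centre from TCP in tool axes; off = top face height above TCP; blob touching the fingers area"
    fr=cv2.imread('pics/'+fn+'.png')[:,:,::-1].copy(); d=load(fn)
    hsv=cv2.cvtColor(fr,cv2.COLOR_RGB2HSV); m=cv2.inRange(hsv,(8,110,40),(22,255,255))
    n,l,s,c=cv2.connectedComponentsWithStats(m)
    i=l[308,322]; m=(l==i).astype(np.uint8); print('blob',s[i])
    cn=max(cv2.findContours(m,0,1)[0],key=cv2.contourArea)
    e=cv2.fitEllipse(cv2.convexHull(cn)); print(e)
    return e
E
python3 - <<'E'
from h import *
held('w7')
o=ctrl.get_obs(); Rm=R.from_rotvec(o['orientation']).as_matrix()
d=load('w7')
# expected projection of top circle for tool-x offset s and tilt 0
for s in(-4,-2,0,2,4):
  C=np.array([577.3,-351.3,103.3]); th=np.linspace(0,6.28,72)
  pts=[]
  for zz in(8,-3):
    pts.append(w2p(d,[C+Rm@np.array([s+28*np.cos(t),28*np.sin(t),-zz]) for t in th]))
  t=pts[0];b=pts[1]
  print(s,'top v',t[:,1].min().round(1),t[:,1].max().round(1),'bot v',b[:,1].min().round(1),'u',t[:,0].min().round(1),t[:,0].max().round(1))
E
```

```text
blob [  261   250   122   118 11180]
((321.2496337890625, 309.0671691894531), (118.69656372070312, 123.52233123779297), 87.14757537841797)
-4 top v 260.8 369.5 bot v 253.1 u 259.0 379.7
-2 top v 256.5 366.0 bot v 249.1 u 258.7 379.9
0 top v 252.2 362.5 bot v 245.0 u 258.5 380.1
2 top v 247.9 358.9 bot v 240.8 u 258.3 380.3
4 top v 243.5 355.3 bot v 236.7 u 258.1 380.5
```

```bash
cat >> h.py <<'E'
def chk(fn):
    o=ctrl.get_obs(); snap('wrist',fn); held(fn); d=load(fn)
    Rm=R.from_rotvec(o['orientation']).as_matrix(); C=np.array(o['ee_pos']); th=np.linspace(0,6.28,72)
    for s in(-4,-2,0,2,4):
      t,b=[w2p(d,[C+Rm@np.array([s+28*np.cos(t),28*np.sin(t),-zz]) for t in th]) for zz in (8,-3)]
      print(s,'top v',t[:,1].min().round(1),t[:,1].max().round(1),'bot v',b[:,1].min().round(1),'u',t[:,0].min().round(1),t[:,0].max().round(1))
E
python3 - <<'E'
from h import *
chk('w8'); go([438,111.5,100],-15)
E
```

```text
blob [  261   250   122   118 11179]
((321.2610168457031, 309.0596008300781), (118.55368041992188, 123.53338623046875), 88.37234497070312)
-4 top v 262.5 372.2 bot v 254.6 u 261.4 383.6
-2 top v 258.2 368.7 bot v 250.5 u 261.2 383.8
0 top v 253.8 365.1 bot v 246.4 u 261.0 384.0
2 top v 249.4 361.5 bot v 242.2 u 260.8 384.2
4 top v 245.0 357.9 bot v 238.0 u 260.6 384.5
t 11.65 pos [ 576.4 -350.8  101.7] w 55.1 F [ 0.2 -0.9 -0.7]
[[ 0.5134  0.8581 -0.0036]
 [ 0.8581 -0.5134 -0.0024]
 [-0.0039 -0.0018 -1.    ]]
tool shift [ 325.6 -356.1    1.1] tool-y ang -30.89
yaw -15.89 q6 -1.2
```

Run:
```python
from h import *
go([438.2,112.3,100],-15)
```

```text
t 11.65 pos [ 576.4 -350.8  101.7] w 55.1 F [ 0.2 -0.9 -0.7]
[[ 0.5134  0.8581 -0.0036]
 [ 0.8581 -0.5134 -0.0024]
 [-0.0039 -0.0018 -1.    ]]
tool shift [ 326.4 -356.3    1.1] tool-y ang -30.89
yaw -15.89 q6 -1.2
```

Call:
move_arm(increments=[255,15,-16,0,-2,255,50,-54,0,-5,255,90,-98,0,-8,255,130,-142,0,-11,255,170,-186,0,-14,255,210,-230,0,-15.9,255,250,-274,0,-15.9,255,290,-317,0,-15.9,255,315,-344,0,-15.9,255,326.4,-356.3,20,-15.9,255,326.4,-356.3,50,-15.9,255,326.4,-356.3,65,-15.9])

```text
t: 13.15
ee_pos: [436.3, 112.0, 34.2]
orientation: [-2.49, -1.912, 0.012]
ft_force: [0.6, -1.0, -0.2]
width: 55.4
```

Run:
```python
from h import *
go([438.2,112.3,23.3],-15)
```

```text
t 13.15 pos [436.3 112.   34.2] w 55.4 F [ 0.6 -1.  -0.2]
[[ 0.258   0.9661 -0.0073]
 [ 0.9661 -0.258  -0.0032]
 [-0.005  -0.0063 -1.    ]]
tool shift [ 0.9  1.9 10.9] tool-y ang -14.95
yaw 0.05 q6 28.0
```

Call:
move_arm(increments=[255,0.8,1.9,4,0,255,0.8,1.9,7,0,255,0.8,1.9,9.5,0,255,0.8,1.9,10.5,0,255,0.8,1.9,10.5,0])

```text
t: 13.78
ee_pos: [438.5, 112.2, 24.0]
orientation: [-2.49, -1.912, 0.011]
ft_force: [-0.0, -1.2, 0.4]
width: 55.5
```

Run:
```python
from h import *
go([438.2,112.3,23.0],-15)
```

```text
t 13.78 pos [438.5 112.2  24. ] w 55.5 F [-0.  -1.2  0.4]
[[ 0.2582  0.9661 -0.0067]
 [ 0.9661 -0.2582 -0.0031]
 [-0.0047 -0.0057 -1.    ]]
tool shift [ 0.  -0.3  1. ] tool-y ang -14.96
yaw 0.04 q6 28.0
```

Call:
move_arm(increments=[255,0,-0.3,0.6,0,255,0,-0.3,1.1,0,255,0,-0.3,1.1,0])

```text
t: 14.15
ee_pos: [438.2, 112.4, 23.1]
orientation: [-2.49, -1.912, 0.011]
ft_force: [-0.1, -0.3, 4.2]
width: 55.2
```

Call:
move_arm(increments=[60,0,0,0,0,30,0,0,0,0,0,0,0,0,0,0,0,0,-20,0,0,0,0,-70,0,0,0,0,-127,0,0,0,0,-127,0,0,0,0,-127,0])

```text
t: 15.15
ee_pos: [438.7, 112.6, 149.8]
orientation: [-2.491, -1.912, 0.011]
ft_force: [-0.6, 0.3, -0.3]
width: 87.8
```

```bash
cat >> h.py <<'E'
def look(n):
    f,d=snap('wrist','w'+n); ft,dt=snap('top','t'+n)
    return f,d,ft,dt
E
python3 - <<'E'
from h import *
o,_=st()
f,d=snap('wrist','w9')
for b in bases(f,d,31.5): print('w@31.5',b)
f,d=snap('top','t9')
for b in bases(f,d):
    if b[2][0]<700: print('top',b)
snap('side','s9')
E
```

```text
t 15.15 pos [438.7 112.6 149.8] w 87.8 F [-0.6  0.3 -0.3]
[[ 0.2581  0.9661 -0.0065]
 [ 0.9661 -0.2582 -0.0031]
 [-0.0046 -0.0055 -1.    ]]
w@31.5 (array([321.4, 237. ]), np.int32(3926), array([437.6, 112.8,  31.5]))
w@31.5 (array([108. , 392.9]), np.int32(1358), array([211.4,  20.3,  31.5]))
w@31.5 (array([534.4, 392.7]), np.int32(1393), array([585.9, -78. ,  31.5]))
w@31.5 (array([476. , 460.1]), np.int32(7109), array([ 524.1, -142.2,   31.5]))
top (array([358.9, 212.4]), np.int32(339), array([ 573.5, -170.7,   14. ]))
top (array([393., 231.]), np.int32(344), array([ 527.4, -254.8,   14. ]))
top (array([352.3, 246.6]), np.int32(343), array([ 488.7, -153.7,   14. ]))
top (array([248.7, 266.3]), np.int32(154), array([440.9,  99.5,  14. ]))
```

View pics/w9.png

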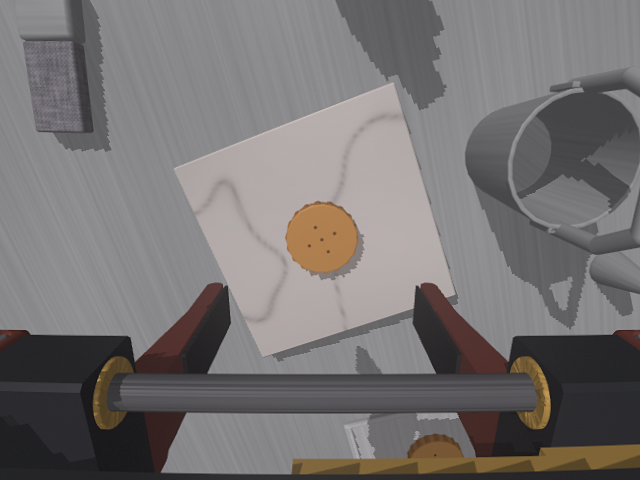

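View pics/s9.png

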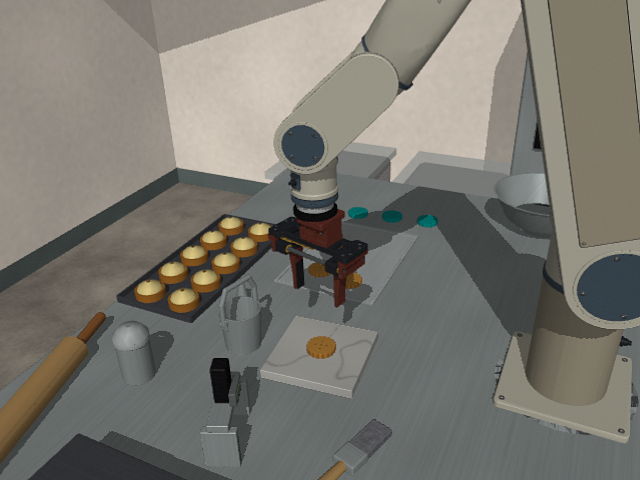

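Run:
```python
from h import *
go([527.6,-255.3,120],-15)
```

```text
t 15.3 pos [437.9 112.5 148.7] w 87.8 F [-0.3 -0.3  0.9]
[[ 0.2581  0.9661 -0.0095]
 [ 0.9661 -0.2581 -0.0037]
 [-0.0061 -0.0082 -0.9999]]
tool shift [-332.   181.8   29.2] tool-y ang -14.96
yaw 0.04 q6 28.0
```

Call:
move_arm(increments=[50,-332,182,0,0,50,-332,182,0,0,50,-332,182,0,0,50,-332,182,29,0,50,-332,182,29,0,50,-332,182,29,0,50,-332,182,29,0,50,-332,182,29,0,50,-332,182,29,0])

```text
t: 16.42
ee_pos: [527.2, -253.7, 119.7]
orientation: [-2.487, -1.912, 0.016]
ft_force: [-0.1, -0.1, -0.9]
width: 70.7
```

Run:
```python
from h import *
f,d=snap('wrist','w10')
go([527.6,-255.3,6],-15)
for b in bases(f,d): print(b)
```

```text
t 16.48 pos [ 527.5 -253.7  120.1] w 70.7 F [-0.3 -0.2  0. ]
[[ 0.2565  0.9665 -0.0103]
 [ 0.9665 -0.2565 -0.0032]
 [-0.0057 -0.0091 -0.9999]]
tool shift [ -0.8   1.6 114.1] tool-y ang -14.87
yaw 0.13 q6 -11.4
(array([633. ,  58.1]), np.int32(871), array([ 758.9, -183.2,   14. ]))
(array([357.1, 111.7]), np.int32(5490), array([ 572.6, -171. ,   14. ]))
(array([231.9, 119.8]), np.int32(5465), array([ 488.9, -153.9,   14. ]))
(array([635. , 180.3]), np.int32(436), array([ 757. , -266.5,   14. ]))
(array([323.6, 242.3]), np.int32(4246), array([ 527.1, -254.4,   14. ]))
(array([147.8, 393.4]), np.int32(1155), array([ 344.4, -348. ,   14. ]))
(array([494.5, 393.8]), np.int32(1194), array([ 634.4, -423.2,   14. ]))
(array([461.5, 462.2]), np.int32(7060), array([ 596.1, -491.9,   14. ]))
```

Call:
move_arm(increments=[50,-0.5,1.3,55,0,50,-0.5,1.3,95,0,50,-0.5,1.3,110,0,50,-0.5,1.3,114,0,50,-0.5,1.3,114,0,255,-0.5,1.3,114,0,255,-0.5,1.3,114,0,255,-0.5,1.3,114,0,255,-0.5,1.3,114,0])

```text
t: 17.6
ee_pos: [528.1, -255.2, 7.1]
orientation: [-2.488, -1.914, 0.015]
ft_force: [-0.4, -0.5, 7.0]
width: 55.0
```

Call:
move_arm(increments=[255,0,0,0,0,255,0,0,-15,0,255,0,0,-50,0,255,0,0,-94,0,255,0,0,-94,0,255,0,0,-94,0])

```text
t: 18.35
ee_pos: [528.6, -254.8, 101.4]
orientation: [-2.488, -1.914, 0.015]
ft_force: [0.2, 0.4, -0.8]
width: 55.3
```

Run:
```python
from h import *
chk('w11'); go([438.2,112.3,100],-15)
```

```text
blob [  262   249   120   117 10897]
((321.4365539550781, 307.3749694824219), (117.2549819946289, 121.94927215576172), 92.40381622314453)
-4 top v 262.8 372.5 bot v 254.9 u 261.4 383.5
-2 top v 258.5 368.9 bot v 250.8 u 261.1 383.7
0 top v 254.1 365.3 bot v 246.7 u 260.9 383.9
2 top v 249.7 361.7 bot v 242.5 u 260.7 384.1
4 top v 245.3 358.1 bot v 238.3 u 260.5 384.4
t 18.4 pos [ 528.2 -254.6  100.6] w 55.1 F [-0.   0.2 -0.5]
[[ 0.2566  0.9665 -0.0099]
 [ 0.9665 -0.2566 -0.0034]
 [-0.0058 -0.0087 -0.9999]]
tool shift [ 3.315e+02 -1.812e+02  3.000e-01] tool-y ang -14.87
yaw 0.13 q6 -11.4
```

View pics/w11.png

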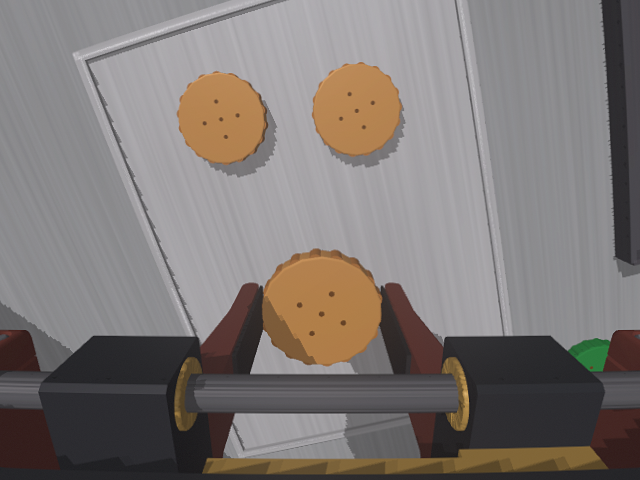

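Call:
move_arm(increments=[255,15,-8,0,0,255,50,-27,0,0,255,95,-52,0,0,255,140,-77,0,0,255,185,-101,0,0,255,230,-126,0,0,255,275,-150,0,0,255,310,-169,0,0,255,331,-181,0,0,255,331,-181,20,0,255,331,-181,45,0,255,331,-181,50,0])

```text
t: 19.9
ee_pos: [435.2, 111.7, 48.6]
orientation: [-2.485, -1.913, 0.022]
ft_force: [0.1, 0.2, 0.6]
width: 55.3
```

Run:
```python
from h import *
go([438.1,111.9,36],-15)
```

```text
t 19.9 pos [435.2 111.7  48.6] w 55.3 F [0.1 0.2 0.6]
[[ 0.256   0.9666 -0.0146]
 [ 0.9666 -0.2561 -0.0044]
 [-0.0079 -0.013  -0.9999]]
tool shift [ 1.   2.9 12.6] tool-y ang -14.84
yaw 0.16 q6 27.8
```

Call:
move_arm(increments=[255,1,2.9,3,0,255,1,2.9,6,0,255,1,2.9,9,0,255,1,2.9,11,0,255,1,2.9,11,0])

```text
t: 20.52
ee_pos: [438.2, 111.9, 37.6]
orientation: [-2.485, -1.913, 0.022]
ft_force: [0.5, -0.2, 0.1]
width: 55.0
```

Run:
```python
from h import *
go([438.1,111.9,36],-15)
```

```text
t 20.52 pos [438.2 111.9  37.6] w 55.0 F [ 0.5 -0.2  0.1]
[[ 0.2561  0.9666 -0.0145]
 [ 0.9666 -0.2562 -0.0043]
 [-0.0079 -0.0129 -0.9999]]
tool shift [ 0.  -0.1  1.6] tool-y ang -14.84
yaw 0.16 q6 27.8
```

Call:
move_arm(increments=[255,0,0,0.7,0,255,0,0,1.4,0,255,0,0,1.4,0])

```text
t: 20.9
ee_pos: [438.1, 111.8, 36.2]
orientation: [-2.485, -1.913, 0.022]
ft_force: [0.1, -0.4, 0.4]
width: 54.6
```

Call:
move_arm(increments=[255,0,0,0.6,0,255,0,0,1.2,0,255,0,0,1.2,0])

```text
t: 21.28
ee_pos: [438.2, 111.9, 35.6]
orientation: [-2.486, -1.913, 0.022]
ft_force: [-1.9, -0.1, 10.1]
width: 54.8
```

Call:
move_arm(increments=[60,0,0,-0.4,0,40,0,0,-0.4,0,40,0,0,-0.4,0,40,0,0,-20,0,40,0,0,-55,0,40,0,0,-115,0])

```text
t: 22.02
ee_pos: [438.4, 112.0, 150.3]
orientation: [-2.484, -1.912, 0.028]
ft_force: [0.2, 0.4, 0.0]
width: 73.7
```

Run:
```python
from h import *
go([573.6,-171,120],75)
```

```text
t 22.02 pos [438.4 112.  150.3] w 73.7 F [0.2 0.4 0. ]
[[ 0.256   0.9665 -0.0186]
 [ 0.9666 -0.2562 -0.0053]
 [-0.0099 -0.0166 -0.9998]]
tool shift [-238.7  203.7   29.3] tool-y ang -14.85
yaw -89.85 q6 27.8
```

Run:
```python
from h import *
for i in range(4):
    o=ctrl.get_obs(); Rm=R.from_rotvec(o['orientation']).as_matrix(); print(round(o['t'],2),np.round(o['ee_pos'],2),Rm[:,2].round(4),np.round(o['qvel'],3))
    ctrl.get_image('top')
f,d=snap('wrist','w12')
for b in bases(f,d,43): print(b)
go([573.6,-171,120],75)
```

```text
22.02 [438.39 112.02 150.33] [-0.0186 -0.0053 -0.9998] [ 0.002 -0.919 -0.301  0.002  1.177 -0.002]
22.07 [442.95 113.11 157.76] [-0.0068 -0.0026 -1.    ] [-0.     0.066 -0.02   0.    -0.218  0.001]
22.12 [443.38 113.18 155.43] [-0.0048 -0.0021 -1.    ] [-0.     0.074  0.057  0.001 -0.094 -0.   ]
22.18 [441.93 112.84 153.12] [-0.0079 -0.0029 -1.    ] [-0.001  0.061  0.046 -0.001 -0.028 -0.   ]
(array([319.8, 239.5]), np.int32(4341), array([437.9, 113.7,  43. ]))
(array([139.9, 393.4]), np.int32(1215), array([248.6,  17.7,  43. ]))
(array([502.6, 393.7]), np.int32(1222), array([555.6, -61.4,  43. ]))
(array([462.8, 460.3]), np.int32(7844), array([ 511.5, -127.2,   43. ]))
t 22.27 pos [439.5 112.3 150.3] w 74.2 F [ 0.5  0.4 -0.2]
[[ 0.2561  0.9666 -0.0143]
 [ 0.9666 -0.2561 -0.0043]
 [-0.0078 -0.0127 -0.9999]]
tool shift [-239.3  202.6   29.6] tool-y ang -14.84
yaw -89.84 q6 27.8
```

View pics/w12.png

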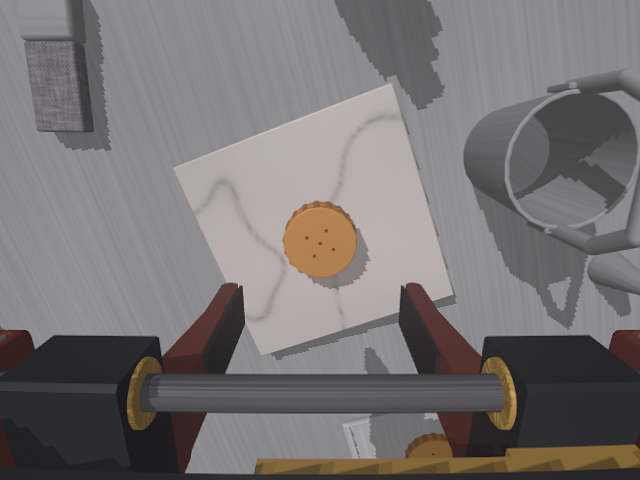

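Call:
move_arm(increments=[50,0,0,-55,0])

```text
t: 22.4
ee_pos: [436.6, 111.6, 201.3]
orientation: [-2.482, -1.91, 0.038]
ft_force: [-0.4, 0.3, -0.1]
width: 71.1
```

Run:
```python
from h import *
st(); ctrl.get_image('top'); ctrl.get_image('top'); go([573.6,-171,120],75)
```

```text
t 22.4 pos [436.6 111.6 201.3] w 71.1 F [-0.4  0.3 -0.1]
[[ 0.256   0.9663 -0.0255]
 [ 0.9666 -0.2562 -0.0069]
 [-0.0132 -0.0229 -0.9997]]
t 22.5 pos [442.2 112.9 207.4] w 70.3 F [ 0.9  0.  -0.2]
[[ 0.256   0.9666 -0.0103]
 [ 0.9667 -0.2561 -0.0035]
 [-0.006  -0.0091 -0.9999]]
tool shift [-240.3  200.6   87. ] tool-y ang -14.84
yaw -89.84 q6 27.8
```

Call:
move_arm(increments=[50,0,0,55,0])

```text
t: 22.62
ee_pos: [444.6, 113.5, 153.7]
orientation: [-2.49, -1.916, 0.005]
ft_force: [0.8, -0.6, -0.5]
width: 70.5
```

Run:
```python
from h import *
go([573.6,-171,120],75)
```

```text
t 22.62 pos [444.6 113.5 153.7] w 70.5 F [ 0.8 -0.6 -0.5]
[[ 0.2561  0.9666 -0.0025]
 [ 0.9666 -0.2561 -0.0016]
 [-0.0022 -0.002  -1.    ]]
tool shift [-241.9  197.6   33.8] tool-y ang -14.84
yaw -89.84 q6 27.8
```

Call:
move_arm(increments=[50,-242,198,10,0,50,-242,198,34,0,50,-242,198,34,0,50,-242,198,34,0,50,-242,198,34,0,50,-242,198,34,0,50,-242,198,34,0,50,-242,198,34,0])

```text
t: 23.62
ee_pos: [572.8, -169.7, 118.9]
orientation: [-2.487, -1.916, 0.006]
ft_force: [0.4, 0.2, -0.3]
width: 70.8
```

Run:
```python
from h import *
f,d=snap('wrist','w13')
go([573.3,-171,6],-15)
for b in bases(f,d)[:7]: print(b)
```

```text
t 23.68 pos [ 573.1 -169.7  119.4] w 70.5 F [-0.6  0.4 -0.6]
[[ 0.2546  0.967  -0.0037]
 [ 0.9671 -0.2546 -0.0011]
 [-0.002  -0.0033 -1.    ]]
tool shift [ -1.    0.9 113.4] tool-y ang -14.75
yaw 0.25 q6 -2.7
(array([588.2,  67.6]), np.int32(3236), array([775. , -97.4,  14. ]))
(array([595.7, 185.9]), np.int32(2650), array([ 774.9, -178.9,   14. ]))
(array([209.6, 248.5]), np.int32(4255), array([ 489.5, -153. ,   14. ]))
(array([600.4, 283.1]), np.int32(2165), array([ 774.8, -257.5,   14. ]))
(array([318.8, 289.2]), np.int32(3877), array([ 560.3, -205.7,   14. ]))
(array([147.8, 393.4]), np.int32(1155), array([ 392.6, -262.9,   14. ]))
(array([494.6, 393.7]), np.int32(1186), array([ 681. , -338.4,   14. ]))
```

View pics/w13.png

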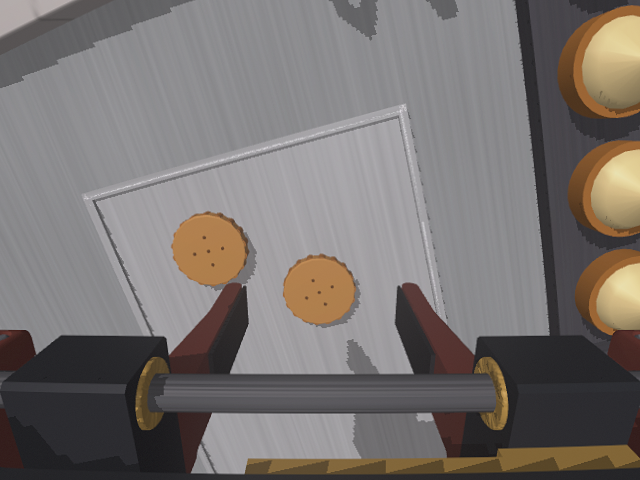

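The base has been knocked from (573,-171) to (560.3,-205.7), seen at (319,289). I'll go to the new position and re-measure.

Run:
```python
from h import *
go([560.3,-205.7,120],-15)
```

```text
t 23.68 pos [ 573.1 -169.7  119.4] w 70.5 F [-0.6  0.4 -0.6]
[[ 0.2546  0.967  -0.0037]
 [ 0.9671 -0.2546 -0.0011]
 [-0.002  -0.0033 -1.    ]]
tool shift [-38.1  -3.3  -0.5] tool-y ang -14.75
yaw 0.25 q6 -2.7
```

Call:
move_arm(increments=[50,-38,-3.3,0,0,50,-38,-3.3,0,0,50,-38,-3.3,0,0])

```text
t: 24.05
ee_pos: [560.3, -204.7, 119.7]
orientation: [-2.487, -1.918, 0.005]
ft_force: [0.4, -0.1, 0.6]
width: 70.6
```

Run:
```python
from h import *
f,d=snap('wrist','w14')
for b in bases(f,d)[:7]: print(b)
f,d=snap('top','t14')
for b in bases(f,d)[-4:]: print(b)
go([560.3,-205.7,7],-15)
```

```text
(array([595. ,  34.8]), np.int32(2111), array([ 769.5, -113. ,   14. ]))
(array([604.3, 136.4]), np.int32(2623), array([ 771.3, -180.2,   14. ]))
(array([209.6, 200.1]), np.int32(4661), array([ 489.3, -153.4,   14. ]))
(array([610.4, 244.2]), np.int32(2203), array([ 772.2, -262.1,   14. ]))
(array([322.7, 244. ]), np.int32(4211), array([ 560.1, -206.3,   14. ]))
(array([147.9, 393.4]), np.int32(1153), array([ 379.9, -298.4,   14. ]))
(array([494.5, 393.7]), np.int32(1189), array([ 669. , -374.1,   14. ]))
(array([329.8, 125.4]), np.int32(260), array([793.2, -99.5,  14. ]))
(array([363.6, 125.9]), np.int32(259), array([ 792.6, -184.4,   14. ]))
(array([397.3, 125.9]), np.int32(263), array([ 793.1, -269.4,   14. ]))
(array([242.5, 267. ]), np.int32(390), array([439.3, 114.5,  14. ]))
t 24.15 pos [ 560.5 -204.6  119.6] w 70.7 F [-0.4  0.5 -0.3]
[[ 0.2536  0.9673 -0.0035]
 [ 0.9673 -0.2536 -0.001 ]
 [-0.0019 -0.0032 -1.    ]]
tool shift [ -1.    0.4 112.6] tool-y ang -14.69
yaw 0.31 q6 -6.3
```

Call:
move_arm(increments=[50,-1.4,0.5,55,0,50,-1.4,0.5,95,0,50,-1.4,0.5,109,0,50,-1.4,0.5,113,0,50,-1.4,0.5,113,0,255,-1.4,0.5,113,0,255,-1.4,0.5,113,0,255,-1.4,0.5,113,0,255,-1.4,0.5,113,0])

```text
t: 25.28
ee_pos: [561.0, -206.5, 7.7]
orientation: [2.487, 1.919, -0.004]
ft_force: [-1.1, 0.1, 6.8]
width: 54.6
```

Call:
move_arm(increments=[255,0,0,0,0,255,0,0,-15,0,255,0,0,-50,0,255,0,0,-94,0,255,0,0,-94,0,255,0,0,-94,0])

```text
t: 26.02
ee_pos: [560.9, -206.2, 102.0]
orientation: [2.487, 1.919, -0.004]
ft_force: [-0.4, 0.5, -0.8]
width: 55.3
```

Run:
```python
from h import *
chk('w15'); go([438.2,112.1,100],-15)
```

```text
blob [  262   250   120   116 10714]
((321.2198791503906, 307.9859924316406), (116.19454193115234, 121.08697509765625), 95.79955291748047)
-4 top v 262.8 372.5 bot v 254.9 u 261.4 383.5
-2 top v 258.5 368.9 bot v 250.8 u 261.1 383.7
0 top v 254.1 365.3 bot v 246.7 u 260.9 383.9
2 top v 249.7 361.7 bot v 242.5 u 260.7 384.1
4 top v 245.3 358.1 bot v 238.3 u 260.5 384.4
t 26.07 pos [ 560.5 -206.1  101.2] w 55.1 F [-0.8  0.1 -1. ]
[[ 0.2537  0.9673 -0.003 ]
 [ 0.9673 -0.2537 -0.0012]
 [-0.0019 -0.0026 -1.    ]]
tool shift [ 276.7 -199.     1.2] tool-y ang -14.7
yaw 0.3 q6 -6.5
```

Call:
move_arm(increments=[255,13,-9,0,0,255,42,-30,0,0,255,80,-57,0,0,255,120,-86,0,0,255,160,-115,0,0,255,200,-144,0,0,255,235,-169,0,0,255,263,-189,0,0,255,277,-199,0,0,255,277,-199,20,0,255,277,-199,37,0,255,277,-199,38,0])

```text
t: 27.58
ee_pos: [436.9, 111.9, 62.0]
orientation: [-2.486, -1.917, 0.01]
ft_force: [-1.1, 0.4, -0.4]
width: 54.9
```

Run:
```python
from h import *
go([438.2,112.1,49],-15)
```

```text
t 27.57 pos [436.9 111.9  62. ] w 54.9 F [-1.1  0.4 -0.4]
[[ 0.2538  0.9672 -0.0062]
 [ 0.9672 -0.2539 -0.0019]
 [-0.0034 -0.0055 -1.    ]]
tool shift [ 0.5  1.3 13. ] tool-y ang -14.71
yaw 0.29 q6 27.6
```

Call:
move_arm(increments=[255,0.5,1.3,4,0,255,0.5,1.3,8,0,255,0.5,1.3,11,0,255,0.5,1.3,12,0,255,0.5,1.3,12,0])

```text
t: 28.2
ee_pos: [438.2, 112.1, 50.1]
orientation: [-2.486, -1.918, 0.009]
ft_force: [-0.5, -0.1, 0.1]
width: 55.1
```

Call:
move_arm(increments=[255,0,0,0.7,0,255,0,0,1.4,0,255,0,0,1.4,0])

```text
t: 28.58
ee_pos: [438.2, 112.1, 48.7]
orientation: [-2.486, -1.918, 0.01]
ft_force: [-0.4, -0.1, -1.0]
width: 54.9
```

Call:
move_arm(increments=[255,0,0,0.6,0,255,0,0,1.2,0,255,0,0,1.2,0])

```text
t: 28.95
ee_pos: [438.1, 112.1, 47.4]
orientation: [-2.486, -1.917, 0.01]
ft_force: [-0.4, 0.0, 0.1]
width: 54.8
```

Call:
move_arm(increments=[255,0,0,0.5,0,255,0,0,0.9,0,255,0,0,0.9,0])

```text
t: 29.32
ee_pos: [438.2, 112.1, 46.7]
orientation: [-2.486, -1.918, 0.009]
ft_force: [-1.3, -0.1, 4.1]
width: 54.9
```

Call:
move_arm(increments=[60,0,0,-0.2,0,45,0,0,-0.2,0,45,0,0,-0.2,0,45,0,0,-20,0,45,0,0,-60,0,45,0,0,-115,0,45,0,0,-115,0,45,0,0,-115,0])

```text
t: 30.32
ee_pos: [438.6, 112.2, 161.5]
orientation: [-2.486, -1.918, 0.009]
ft_force: [-0.3, -0.4, -0.2]
width: 72.3
```

Run:
```python
from h import *
f,d=snap('wrist','w16')
for b in bases(f,d,54)[:2]: print(b)
f,d=snap('top','t16'); f,d=snap('side','s16')
go([489.4,-153.6,120],-15)
```

```text
(array([321.4, 238.4]), np.int32(4508), array([438.1, 114.4,  54. ]))
(array([143.9, 393.5]), np.int32(1187), array([252.6,  17.6,  54. ]))
t 30.48 pos [437.9 112.1 160.4] w 72.7 F [ 0.7  0.  -0.1]
[[ 0.2538  0.9672 -0.0088]
 [ 0.9673 -0.2538 -0.0026]
 [-0.0047 -0.0079 -1.    ]]
tool shift [-243.7  117.6   40.6] tool-y ang -14.7
yaw 0.3 q6 27.6
```

View pics/w16.png

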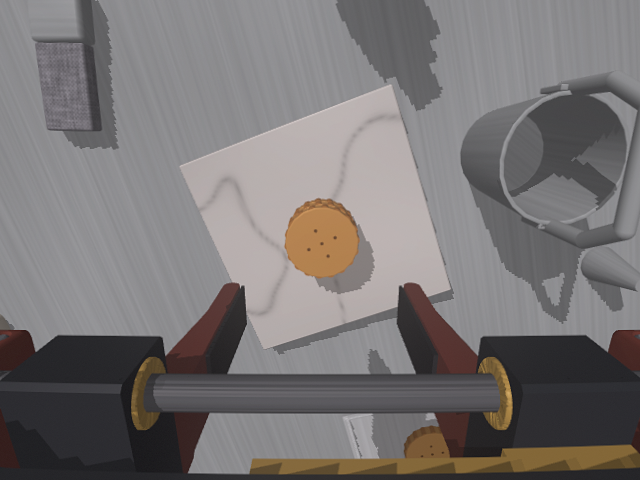

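View pics/s16.png

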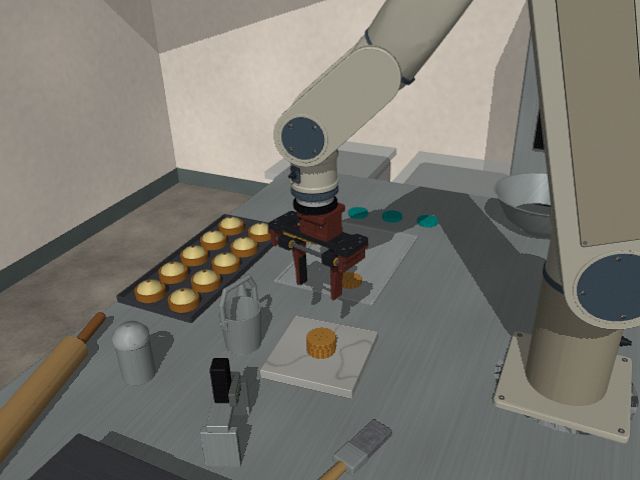

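The pile of three looks straight at (321,240). Fetching the last base, correcting the small tool tilt with a quick downward row first.

Call:
move_arm(increments=[50,0,0,40,0])

```text
t: 30.6
ee_pos: [439.4, 112.4, 120.8]
orientation: [-2.486, -1.918, 0.007]
ft_force: [1.6, 0.3, -0.5]
width: 70.9
```

Run:
```python
from h import *
go([489.4,-153.6,120],-15)
```

```text
t 30.6 pos [439.4 112.4 120.8] w 70.9 F [ 1.6  0.3 -0.5]
[[ 0.2538  0.9673 -0.0046]
 [ 0.9673 -0.2538 -0.0016]
 [-0.0027 -0.0041 -1.    ]]
tool shift [-244.6  115.9    1. ] tool-y ang -14.7
yaw 0.3 q6 27.6
```

Call:
move_arm(increments=[50,-245,116,1,0,50,-245,116,1,0,50,-245,116,1,0,50,-245,116,1,0,50,-245,116,1,0,50,-245,116,1,0,50,-245,116,1,0,50,-245,116,1,0])

```text
t: 31.6
ee_pos: [488.9, -152.5, 119.8]
orientation: [-2.484, -1.92, 0.008]
ft_force: [-0.0, -0.5, 0.1]
width: 71.0
```

Run:
```python
from h import *
f,d=snap('wrist','w17')
for b in bases(f,d)[:7]: print(b)
go([489.4,-153.6,7],-15)
```

```text
(array([322.1, 242.4]), np.int32(4267), array([ 488.3, -152.8,   14. ]))
(array([147.9, 393.4]), np.int32(1156), array([ 308.1, -246.8,   14. ]))
(array([494.5, 393.8]), np.int32(1188), array([ 597.7, -321.6,   14. ]))
(array([461.6, 462.2]), np.int32(7050), array([ 559.7, -390.2,   14. ]))
t 31.65 pos [ 489.1 -152.6  120. ] w 70.6 F [ 0.3 -0.3 -0.2]
[[ 0.2519  0.9677 -0.0051]
 [ 0.9678 -0.2519 -0.0014]
 [-0.0026 -0.0046 -1.    ]]
tool shift [ -0.6   1.  113. ] tool-y ang -14.59
yaw 0.41 q6 -3.8
```

View pics/w17.png

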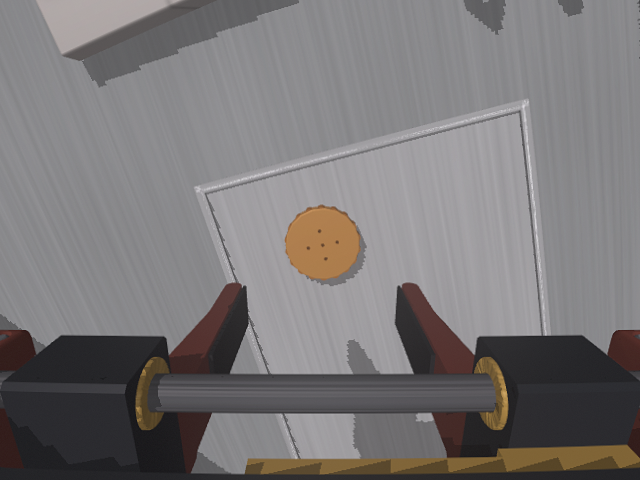

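Call:
move_arm(increments=[50,-0.6,0.5,55,0,50,-0.6,0.5,95,0,50,-0.6,0.5,109,0,50,-0.6,0.5,113.5,0,50,-0.6,0.5,113.5,0,255,-0.6,0.5,113.5,0,255,-0.6,0.5,113.5,0,255,-0.6,0.5,113.5,0,255,-0.6,0.5,113.5,0])

```text
t: 32.78
ee_pos: [489.5, -153.8, 7.4]
orientation: [-2.485, -1.921, 0.006]
ft_force: [-0.5, 0.2, 7.7]
width: 55.1
```

Call:
move_arm(increments=[255,0,0,0,0,255,0,0,-15,0,255,0,0,-50,0,255,0,0,-94,0,255,0,0,-94,0,255,0,0,-94,0])

```text
t: 33.52
ee_pos: [489.6, -153.5, 101.6]
orientation: [-2.485, -1.921, 0.006]
ft_force: [0.6, 0.1, -0.5]
width: 55.1
```

Run:
```python
from h import *
chk('w18'); go([438.2,112.1,100],-15)
f,d=snap('top','t18')
for b in bases(f,d,54)[-3:]: print(b)
```

```text
blob [  262   248   120   118 10953]
((321.342529296875, 307.3240051269531), (117.95044708251953, 121.85089111328125), 92.71354675292969)
-4 top v 262.8 372.5 bot v 254.9 u 261.4 383.5
-2 top v 258.5 368.9 bot v 250.8 u 261.1 383.7
0 top v 254.1 365.3 bot v 246.7 u 260.9 383.9
2 top v 249.7 361.7 bot v 242.5 u 260.7 384.1
4 top v 245.3 358.1 bot v 238.3 u 260.5 384.4
t 33.58 pos [ 489.2 -153.3  100.9] w 55.3 F [-0.   0.1 -1.1]
[[ 0.252   0.9677 -0.0047]
 [ 0.9677 -0.252  -0.0015]
 [-0.0026 -0.0042 -1.    ]]
tool shift [ 244.  -116.2    0.7] tool-y ang -14.6
yaw 0.4 q6 -3.9
(array([363.7, 125.6]), np.int32(256), array([ 780.1, -180.6,   54. ]))
(array([397.7, 125.8]), np.int32(266), array([ 780.1, -263.4,   54. ]))
(array([242.3, 266.9]), np.int32(403), array([438.3, 109.1,  54. ]))
```

View pics/t18.png

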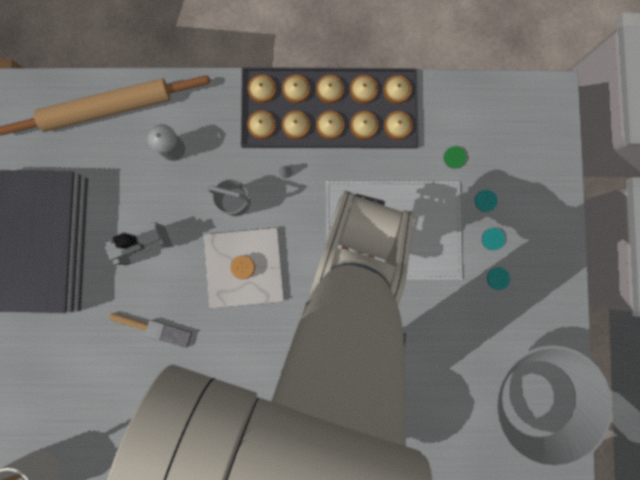

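Call:
move_arm(increments=[255,13,-6,0,0,255,42,-20,0,0,255,80,-38,0,0,255,120,-57,0,0,255,160,-76,0,0,255,200,-95,0,0,255,230,-109,0,0,255,244,-116,0,0,255,244,-116,0,0,255,244,-116,20,0,255,244,-116,29,0,255,244,-116,29,0])

```text
t: 35.12
ee_pos: [437.6, 111.2, 70.9]
orientation: [-2.484, -1.918, 0.011]
ft_force: [-0.9, -1.0, -1.0]
width: 54.9
```

Run:
```python
from h import *
go([438.2,112.1,60],-15)
```

```text
t 35.12 pos [437.6 111.2  70.9] w 54.9 F [-0.9 -1.  -1. ]
[[ 0.2531  0.9674 -0.0073]
 [ 0.9674 -0.2532 -0.0017]
 [-0.0035 -0.0066 -1.    ]]
tool shift [ 1.1  0.4 10.9] tool-y ang -14.67
yaw 0.33 q6 27.4
```

Call:
move_arm(increments=[255,0.8,0.4,4,0,255,0.8,0.4,7,0,255,0.8,0.4,10,0,255,0.8,0.4,11,0,255,0.8,0.4,11,0])

```text
t: 35.75
ee_pos: [438.1, 111.9, 59.8]
orientation: [-2.484, -1.918, 0.011]
ft_force: [-0.1, -0.2, -0.8]
width: 54.9
```

Call:
move_arm(increments=[255,0,0,0.7,0,255,0,0,1.4,0,255,0,0,1.4,0])

```text
t: 36.12
ee_pos: [438.1, 111.9, 58.4]
orientation: [-2.484, -1.918, 0.011]
ft_force: [0.7, 0.5, -0.6]
width: 55.3
```

Call:
move_arm(increments=[255,0,0,0.6,0,255,0,0,1.1,0,255,0,0,1.1,0])

```text
t: 36.5
ee_pos: [438.1, 111.9, 57.3]
orientation: [-2.484, -1.918, 0.011]
ft_force: [0.0, -0.0, -1.2]
width: 54.9
```

Call:
move_arm(increments=[255,0,0,0.6,0,255,0,0,0.9,0,255,0,0,0.9,0])

```text
t: 36.88
ee_pos: [438.1, 111.9, 56.5]
orientation: [-2.484, -1.918, 0.011]
ft_force: [-0.2, -0.7, 1.6]
width: 55.1
```

Call:
move_arm(increments=[60,0,0,0,0,45,0,0,0,0,45,0,0,0,0,45,0,0,-20,0,45,0,0,-60,0,45,0,0,-115,0,45,0,0,-165,0,45,0,0,-165,0,45,0,0,-165,0])

```text
t: 38.0
ee_pos: [438.7, 112.0, 220.9]
orientation: [-2.484, -1.918, 0.012]
ft_force: [0.1, -0.1, 0.4]
width: 72.6
```

Run:
```python
from h import *
f,d=snap('wrist','w19')
for b in bases(f,d,64)[:3]: print(b)
f,d=snap('side','s19')
st()
a=cv2.imread('pics/s19.png')[270:420,200:400]; cv2.imwrite('pics/s19c.png',cv2.resize(a,None,fx=4,fy=4,interpolation=cv2.INTER_CUBIC))
```

```text
(array([321.8, 222.5]), np.int32(3360), array([438.1, 114.5,  64. ]))
(array([143.9, 393.5]), np.int32(1188), array([214.4, -14.4,  64. ]))
(array([498.6, 393.8]), np.int32(1218), array([ 567.8, -105.2,   64. ]))
t 38.1 pos [438.2 111.9 219.9] w 72.4 F [-1.  -0.3 -0.7]
[[ 0.2529  0.9674 -0.0103]
 [ 0.9675 -0.253  -0.0024]
 [-0.005  -0.0094 -0.9999]]
```

View pics/w19.png

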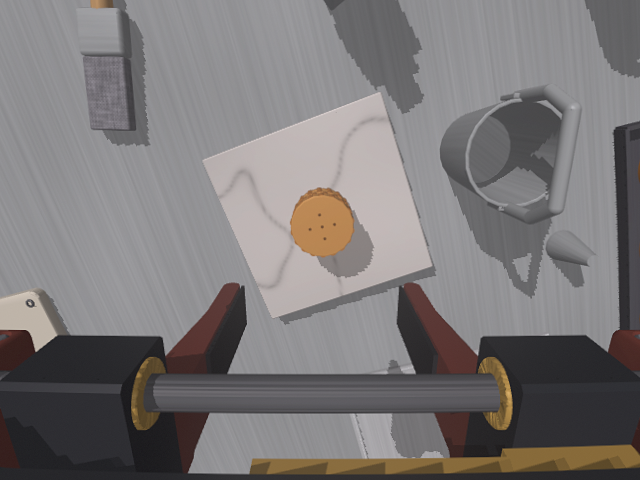

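View pics/s19c.png

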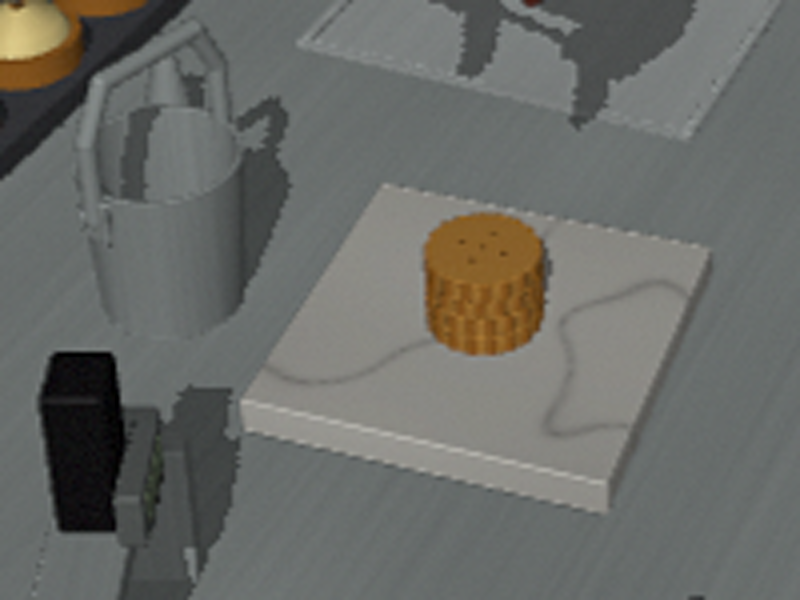

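Call:
move_arm(increments=[0,0,0,45,0])

```text
t: 38.22
ee_pos: [439.6, 112.2, 175.4]
orientation: [-2.485, -1.918, 0.008]
ft_force: [1.0, -0.4, 0.4]
width: 79.4
```

Run:
```python
from h import *
go([480,310,290],-15)
d=load('w19'); print(p2w(d,[[322,227]],64))
print(w2p(load('top0'),[[493,341,160]]))
```

```text
t 38.23 pos [439.6 112.2 175.4] w 79.4 F [ 1.  -0.4  0.4]
[[ 0.253   0.9674 -0.0057]
 [ 0.9675 -0.253  -0.0014]
 [-0.0028 -0.0052 -1.    ]]
tool shift [ 201.2  -11.6 -115.1] tool-y ang -14.66
yaw 0.34 q6 27.5
[[437.22508516 110.51253846  64.        ]]
[[127.16297241 239.97052032]]
```

Call:
move_arm(increments=[0,60,-3,-60,0,0,120,-7,-115,0,0,201,-12,-115,0,0,201,-12,-115,0,0,201,-12,-115,0,0,201,-12,-115,0,0,201,-12,-115,0])

```text
t: 39.1
ee_pos: [478.9, 308.4, 288.6]
orientation: [-2.486, -1.917, 0.013]
ft_force: [-1.1, -1.0, 0.4]
width: 87.5
```

Run:
```python
from h import *
ctrl.get_image('top');ctrl.get_image('top')
f,d=snap('wrist','w20'); st()
print(w2p(d,[[493,341,160]]))
```

```text
t 39.25 pos [479.4 308.8 289.6] w 87.9 F [0.8 0.3 0.8]
[[ 0.2542  0.9671 -0.0064]
 [ 0.9671 -0.2542 -0.0018]
 [-0.0033 -0.0057 -1.    ]]
[[329.42361883 190.12443482]]
```

View pics/w20.png

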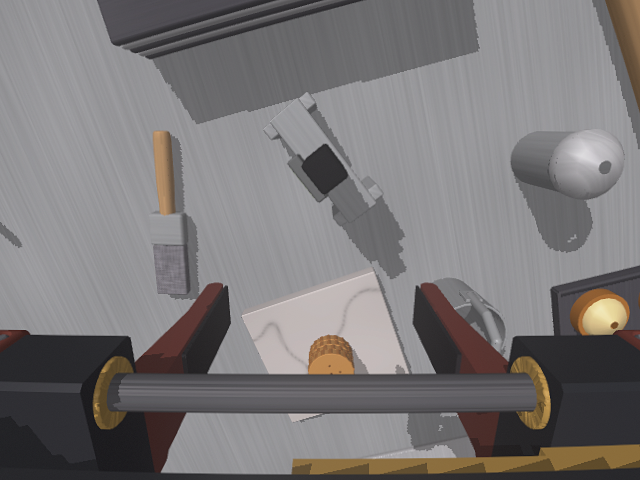

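Run:
```python
import cv2
a=cv2.imread('pics/w20.png')[80:240,240:400]; cv2.imwrite('pics/w20c.png',cv2.resize(a,None,fx=3.75,fy=3.75,interpolation=cv2.INTER_CUBIC))
```

```text
(no output)
```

View pics/w20c.png

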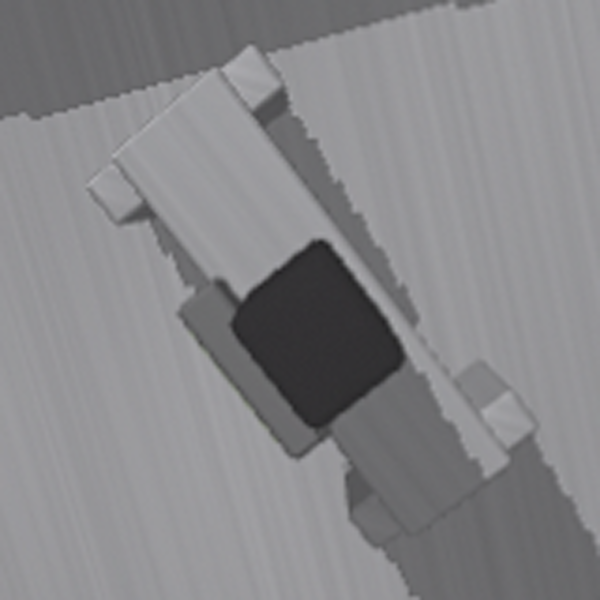

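Run:
```python
from h import *
d=load('w20')
b=np.array([[320,238],[405,355],[318,428],[232,325]])/3.75+[240,80]
w=p2w(d,b,160)[:,:2]; print(w.round(1),w.mean(0).round(1))
def ang(a,b): e=b-a; return np.degrees(np.arctan2(e[1],e[0])).round(1),np.linalg.norm(e).round(1)
print([ang(w[i],w[(i+1)%4]) for i in range(4)])
b=np.array([[222,68],[508,465],[412,535],[112,157]])/3.75+[240,80]
w=p2w(d,b,90)[:,:2]; print(w.round(1),w.mean(0).round(1)); print([ang(w[i],w[(i+1)%4]) for i in range(4)])
```

```text
[[498.8 375.9]
 [509.8 348.9]
 [488.7 338.9]
 [477.1 363.8]] [493.6 356.9]
[(np.float64(-67.8), np.float64(29.2)), (np.float64(-154.5), np.float64(23.4)), (np.float64(115.0), np.float64(27.5)), (np.float64(29.1), np.float64(24.9))]
[[485.7 418.4]
 [531.4 305.8]
 [502.9 293.9]
 [454.  405.5]] [493.5 355.9]
[(np.float64(-67.9), np.float64(121.5)), (np.float64(-157.4), np.float64(30.9)), (np.float64(113.6), np.float64(121.8)), (np.float64(22.1), np.float64(34.2))]
```

Run:
```python
from h import *
go([493.5,356.5,200],23)
```

```text
t 39.25 pos [479.4 308.8 289.6] w 87.9 F [0.8 0.3 0.8]
[[ 0.2542  0.9671 -0.0064]
 [ 0.9671 -0.2542 -0.0018]
 [-0.0033 -0.0057 -1.    ]]
tool shift [50.   2.  89.4] tool-y ang -14.73
yaw -37.73 q6 46.2
```

Call:
move_arm(increments=[0,50,2,0,-10,0,50,2,0,-20,0,50,2,20,-30,0,50,2,60,-37.7,0,50,2,89,-37.7,0,50,2,89,-37.7,0,50,2,89,-37.7,0,50,2,89,-37.7])

```text
t: 40.25
ee_pos: [494.4, 356.9, 202.1]
orientation: [-1.733, -2.616, 0.004]
ft_force: [-0.3, -0.3, -0.6]
width: 88.1
```

Run:
```python
from h import *
f,d=snap('wrist','w21'); go([493.5,356.5,125],23)
a=f[180:400,220:420,::-1]; cv2.imwrite('pics/w21c.png',cv2.resize(a,None,fx=2.7,fy=2.7,interpolation=cv2.INTER_CUBIC))
```

```text
t 40.3 pos [494.2 356.9 201.9] w 87.6 F [ 0.6 -1.2 -0.4]
[[-3.901e-01  9.208e-01 -4.300e-03]
 [ 9.208e-01  3.901e-01 -4.000e-04]
 [ 1.300e-03 -4.100e-03 -1.000e+00]]
tool shift [-0.2 -0.5 76.9] tool-y ang 22.96
yaw -0.04 q6 11.6
```

View pics/w21c.png

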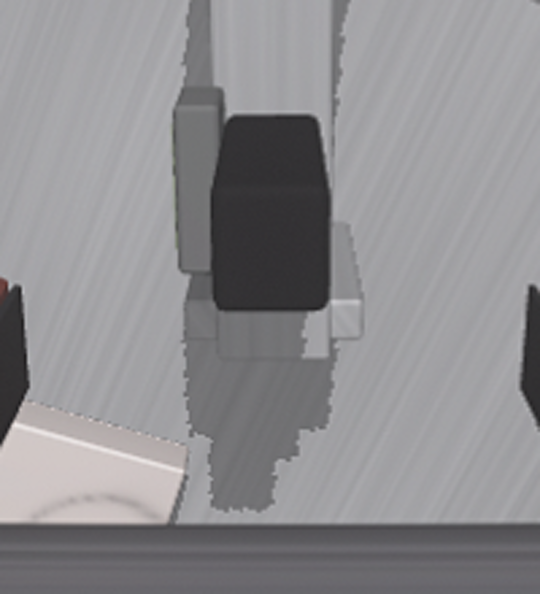

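Run:
```python
from h import *
d=load('w21')
b=np.array([[213,188],[329,188],[329,308],[213,308]])/2.7+[220,180]
w=p2w(d,b,160)[:,:2]; print(w.round(1),w.mean(0).round(1))
def ang(a,b): e=b-a; return np.degrees(np.arctan2(e[1],e[0])).round(1),np.linalg.norm(e).round(1)
print([ang(w[i],w[(i+1)%4]) for i in range(4)])
go([*w.mean(0),125],23)
```

```text
[[476.5 365.1]
 [499.1 374.7]
 [510.3 349.4]
 [486.8 339.5]] [493.2 357.2]
[(np.float64(23.0), np.float64(24.6)), (np.float64(-66.2), np.float64(27.6)), (np.float64(-157.0), np.float64(25.5)), (np.float64(111.9), np.float64(27.7))]
t 40.3 pos [494.2 356.9 201.9] w 87.6 F [ 0.6 -1.2 -0.4]
[[-3.901e-01  9.208e-01 -4.300e-03]
 [ 9.208e-01  3.901e-01 -4.000e-04]
 [ 1.300e-03 -4.100e-03 -1.000e+00]]
tool shift [ 0.6 -0.5 76.9] tool-y ang 22.96
yaw -0.04 q6 11.6
```

Call:
move_arm(increments=[0,0.4,-0.5,40,0,0,0.4,-0.5,68,0,0,0.4,-0.5,77,0,0,0.4,-0.5,77,0,0,0.4,-0.5,77,0,255,0.4,-0.5,77,0,255,0.4,-0.5,77,0,255,0.4,-0.5,77,0,255,0.4,-0.5,77,0,255,0.4,-0.5,77,0,255,0.4,-0.5,77,0,255,0.4,-0.5,77,0])

```text
t: 41.8
ee_pos: [493.3, 357.1, 124.9]
orientation: [-1.733, -2.617, 0.004]
ft_force: [-0.9, 0.5, -0.1]
width: 25.8
```

Call:
move_arm(increments=[255,0,0,0,0,255,0,0,0,0])

```text
t: 42.05
ee_pos: [493.3, 357.1, 124.9]
orientation: [-1.733, -2.617, 0.004]
ft_force: [0.1, 0.3, -0.2]
width: 26.3
```

Run:
```python
from h import *
st()
```

```text
t 42.05 pos [493.3 357.1 124.9] w 26.3 F [ 0.1  0.3 -0.2]
[[-3.903e-01  9.207e-01 -4.100e-03]
 [ 9.207e-01  3.903e-01 -3.000e-04]
 [ 1.300e-03 -3.900e-03 -1.000e+00]]
```

Call:
move_arm(increments=[255,0,0,-4,0,255,0,0,-15,0,255,0,0,-35,0,255,0,0,-60,0,255,0,0,-85,0,255,0,0,-100,0,255,0,0,-105,0,255,0,0,-105,0,255,0,0,-105,0])

```text
t: 43.18
ee_pos: [493.2, 356.8, 228.9]
orientation: [-1.732, -2.616, 0.007]
ft_force: [0.6, -0.7, -8.5]
width: 25.7
```

Run:
```python
from h import *
snap('side','s22');snap('wrist','w22'); go([437.3,111.2,228],5)
```

```text
t 43.27 pos [493.3 356.8 228.9] w 26.0 F [ 0.2 -0.5 -6.9]
[[-0.3903  0.9207 -0.0055]
 [ 0.9207  0.3903 -0.0013]
 [ 0.001  -0.0056 -1.    ]]
tool shift [-204.3 -147.5    1.6] tool-y ang 22.97
yaw 17.97 q6 11.7
```

View pics/s22.png

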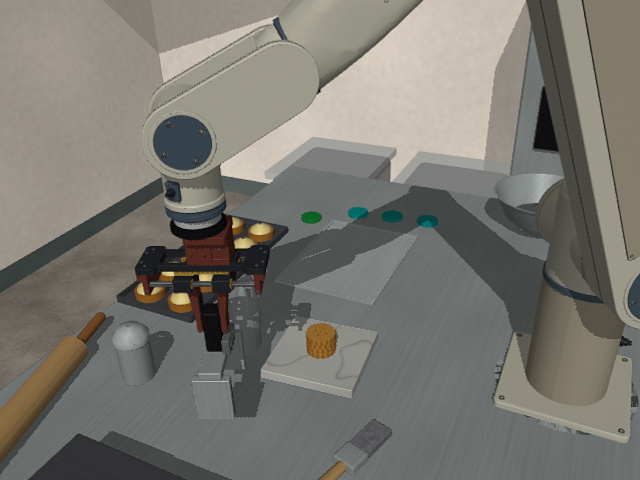

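View pics/w22.png

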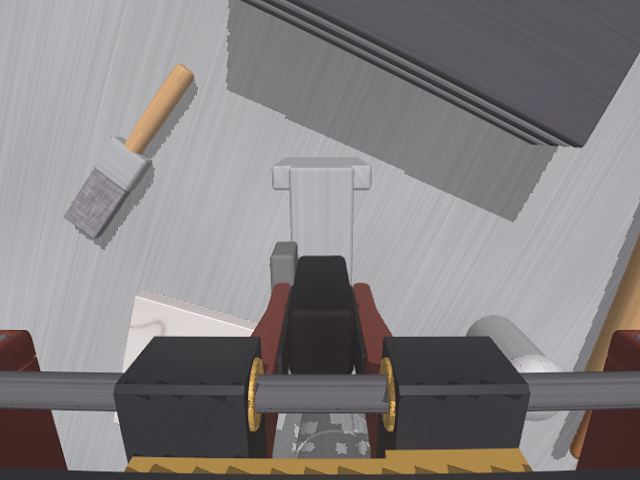

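Call:
move_arm(increments=[255,-8,-6,0,2,255,-28,-20,0,4,255,-55,-40,0,7,255,-83,-60,0,10,255,-111,-80,0,13,255,-138,-100,0,16,255,-166,-120,0,18,255,-190,-137,0,18,255,-202,-146,0,18,255,-204.3,-147.5,0,18,255,-204.3,-147.5,0,18,255,-204.3,-147.5,0,18])

```text
t: 44.78
ee_pos: [437.6, 111.9, 229.6]
orientation: [-2.12, -2.314, 0.007]
ft_force: [0.6, 0.1, -8.1]
width: 25.7
```

Run:
```python
from h import *
snap('side','s23');f,d=snap('top','t23');go([437.3,111.2,148],5)
a=cv2.imread('pics/s23.png')[180:420,220:420]; cv2.imwrite('pics/s23c.png',cv2.resize(a,None,fx=2.5,fy=2.5,interpolation=cv2.INTER_CUBIC))
```

```text
t 44.88 pos [437.5 111.8 229.5] w 25.8 F [ 0.7 -0.1 -7.7]
[[-8.740e-02  9.962e-01 -5.500e-03]
 [ 9.962e-01  8.740e-02 -1.200e-03]
 [-7.000e-04 -5.600e-03 -1.000e+00]]
tool shift [-0.5  0.2 81.5] tool-y ang 5.02
yaw 0.02 q6 7.8
```

View pics/s23c.png

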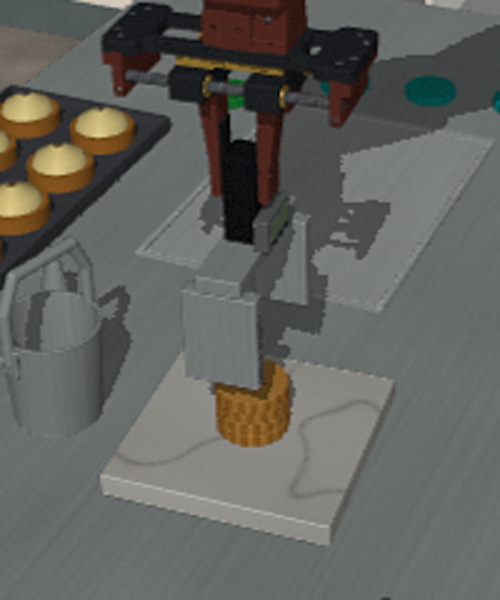

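Run:
```python
from h import *
d=load('s23'); c=np.array([437.5,111.8]);a=np.radians(5); ex=np.array([np.cos(a),np.sin(a)]);ey=np.array([-ex[1],ex[0]])
P=[[*(c+x*ex+y*ey),104.6] for x,y in[(28,62),(-28,62)]]
print(w2p(d,P)); print(np.array([[187,375],[265,390]])/2.5+[220,180])
# pile top in side
print(w2p(load('s19'),[[437.3,111,64]]), np.array([484,247])/4+[200,270])
```

```text
[[293.44635751 330.29068414]
 [322.62952779 336.33904599]]
[[294.8 330. ]
 [326.  336. ]]
[[320.67090348 330.81077688]] [321.   331.75]
```

Call:
move_arm(increments=[255,-0.3,0.3,0,0,255,-0.3,0.3,12,0,255,-0.3,0.3,26,0,255,-0.3,0.3,38,0,255,-0.3,0.3,48,0,255,-0.3,0.3,58,0,255,-0.3,0.3,68,0,255,-0.3,0.3,75,0,255,-0.3,0.3,78,0,255,-0.3,0.3,78,0])

```text
t: 46.12
ee_pos: [437.4, 111.4, 151.5]
orientation: [-2.12, -2.314, 0.007]
ft_force: [-0.8, 0.4, -5.5]
width: 25.5
```

Run:
```python
from h import *
snap('side','s24');go([437.3,111.2,145],5)
a=cv2.imread('pics/s24.png')[220:420,220:420]; cv2.imwrite('pics/s24c.png',cv2.resize(a,None,fx=3,fy=3,interpolation=cv2.INTER_CUBIC))
```

```text
t 46.17 pos [437.4 111.4 151.6] w 25.8 F [-1.4 -0.2 -6.6]
[[-8.750e-02  9.961e-01 -5.500e-03]
 [ 9.962e-01  8.750e-02 -1.200e-03]
 [-7.000e-04 -5.600e-03 -1.000e+00]]
tool shift [-0.2 -0.   6.6] tool-y ang 5.02
yaw 0.02 q6 7.8
```

View pics/s24c.png

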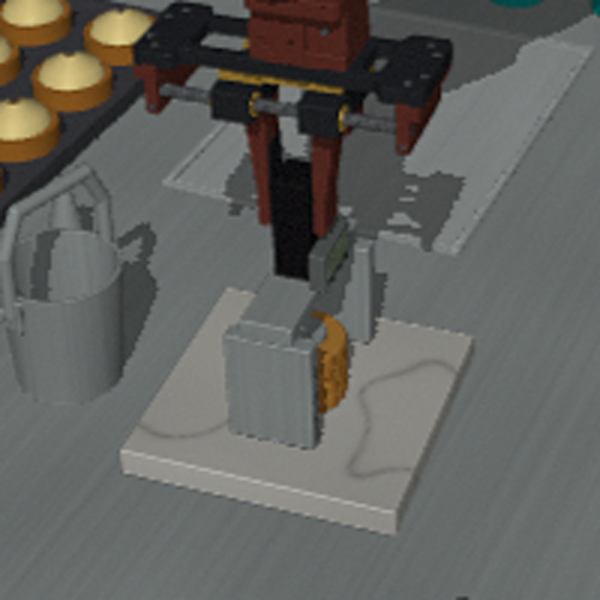

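The gauge straddles the pile cleanly. Lowering the last millimetres.

Call:
move_arm(increments=[255,0,0,2,0,255,0,0,4,0,255,0,0,5.5,0,255,0,0,5.8,0,255,0,0,5.8,0])

```text
t: 46.8
ee_pos: [437.5, 111.5, 145.9]
orientation: [-2.12, -2.314, 0.007]
ft_force: [-0.2, -0.2, -5.8]
width: 25.7
```

Call:
move_arm(increments=[255,0,0,0.5,0,255,0,0,1,0,255,0,0,1,0])

```text
t: 47.18
ee_pos: [437.5, 111.4, 145.1]
orientation: [-2.12, -2.314, 0.007]
ft_force: [-2.1, -1.0, -1.5]
width: 25.8
```

Call:
move_arm(increments=[255,0,0,0.3,0,200,0,0,0.3,0,120,0,0,0.3,0,60,0,0,0.3,0,50,0,0,0.3,0,50,0,0,-10,0,50,0,0,-30,0,50,0,0,-55,0,50,0,0,-60,0,50,0,0,-60,0])

```text
t: 48.42
ee_pos: [438.0, 111.5, 205.3]
orientation: [-2.12, -2.315, 0.005]
ft_force: [-0.3, -0.1, 0.8]
width: 70.5
```

Run:
```python
from h import *
snap('side','s25');snap('wrist','w25');snap('top','t25');st()
a=cv2.imread('pics/s25.png')[220:420,220:420]; cv2.imwrite('pics/s25c.png',cv2.resize(a,None,fx=3,fy=3,interpolation=cv2.INTER_CUBIC))
```

```text
t 48.58 pos [437.3 111.4 204.3] w 70.2 F [-0.1 -0.7  0.7]
[[-8.750e-02  9.961e-01 -6.600e-03]
 [ 9.962e-01  8.750e-02 -1.500e-03]
 [-9.000e-04 -6.700e-03 -1.000e+00]]
```

View pics/s25c.png

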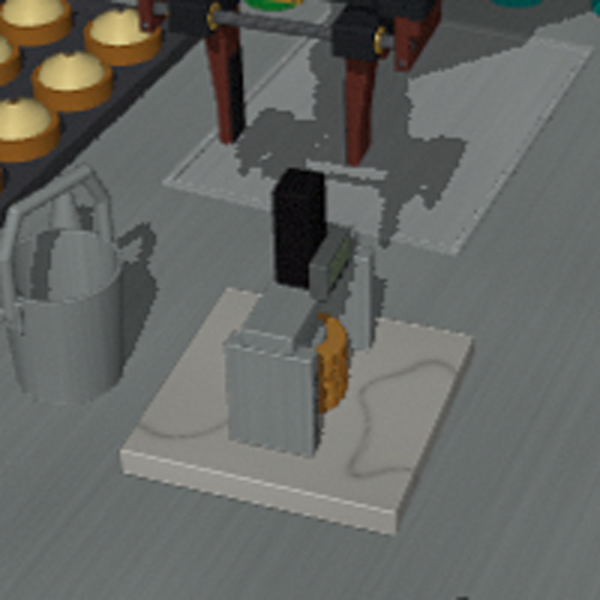

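View pics/w25.png

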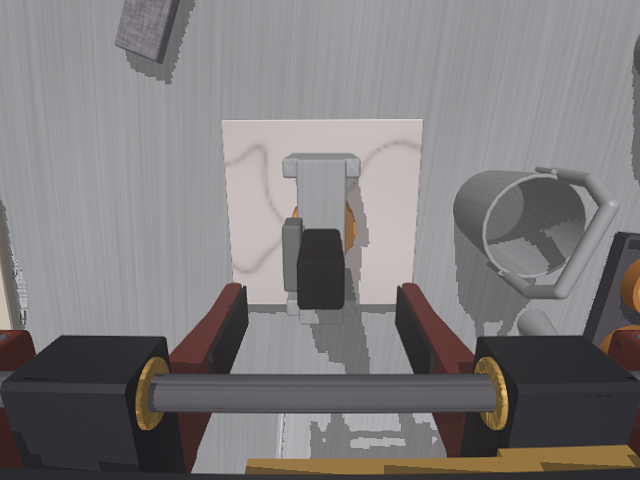

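Run:
```python
from h import *
d=load('w25')
w=p2w(d,[[297,262],[344,262],[344,309],[297,309]],180)[:,:2]; print(w.round(1),w.mean(0).round(1))
w=p2w(d,[[284,177],[359,177]],20+76)[:,:2]; print(w.round(1))
c=np.array([437.4,111.4]);a=np.radians(5); ex=np.array([np.cos(a),np.sin(a)]);ey=np.array([-ex[1],ex[0]])
print(w2p(d,[[*(c+x*ex+y*ey),180] for x,y in[(-13,15),(13,15),(13,-15),(-13,-15)]]).round(0))
print(w2p(d,[[*(c+x*ex+y*ey),96] for x,y in[(-28,62),(28,62)]]).round(0))
```

```text
[[423.1 123.2]
 [447.8 125.4]
 [450.7  98.1]
 [424.9  95.8]] [436.6 110.6]
[[405.7 156.7]
 [459.3 161.4]]
[[297. 258.]
 [347. 258.]
 [346. 310.]
 [298. 310.]]
[[283. 157.]
 [362. 157.]]
```

Call:
move_arm(increments=[50,0,0,0,0,50,0,0,0,0,50,0,0,0,0,50,0,0,0,0,50,0,0,0,0,50,0,0,0,0,50,0,0,0,0,50,0,0,0,0,50,0,0,0,0,50,0,0,0,0,50,0,0,0,0,50,0,0,0,0])

```text
t: 50.08
ee_pos: [437.3, 111.4, 204.3]
orientation: [-2.119, -2.314, 0.009]
ft_force: [0.3, -1.2, -0.1]
width: 70.5
```

Call:
move_arm(increments=[50,0,0,0,0,50,0,0,0,0,50,0,0,0,0,50,0,0,0,0,50,0,0,0,0,50,0,0,0,0,50,0,0,0,0,50,0,0,0,0,50,0,0,0,0,50,0,0,0,0,50,0,0,0,0,50,0,0,0,0])

```text
t: 51.58
ee_pos: [437.3, 111.4, 204.3]
orientation: [-2.119, -2.314, 0.009]
ft_force: [0.3, 0.2, 0.2]
width: 70.5
```

Run:
```python
from h import *
snap('wrist','w26');go([437.4,111.4,145],5)
a=cv2.imread('pics/w25.png').astype(int);b=cv2.imread('pics/w26.png').astype(int); print(np.abs(a-b).mean())
```

```text
t 51.62 pos [437.3 111.4 204.3] w 70.8 F [-0.7  0.3 -0.3]
[[-8.750e-02  9.961e-01 -6.500e-03]
 [ 9.962e-01  8.750e-02 -1.400e-03]
 [-9.000e-04 -6.600e-03 -1.000e+00]]
tool shift [ 0.1  0.5 59.3] tool-y ang 5.02
yaw 0.02 q6 7.8
1.6471820746527779
```

The gauge stood free for more than 3 s within 1 mm of the pile axis. Regrasping.

Call:
move_arm(increments=[50,0,0.3,30,0,50,0,0.3,52,0,50,0,0.3,59,0,50,0,0.3,59,0,50,0,0.3,59,0,255,0,0.3,59,0,255,0,0.3,59,0,255,0,0.3,59,0,255,0,0.3,59,0,255,0,0.3,59,0,255,0,0.3,59,0,255,0,0.3,59,0])

```text
t: 53.12
ee_pos: [437.3, 111.3, 145.3]
orientation: [-2.119, -2.314, 0.008]
ft_force: [-0.2, -0.9, 0.3]
width: 26.0
```

Call:
move_arm(increments=[255,0,0,-2,0,255,0,0,-8,0,255,0,0,-18,0,255,0,0,-32,0,255,0,0,-48,0,255,0,0,-64,0,255,0,0,-78,0,255,0,0,-85,0,255,0,0,-85,0,255,0,0,-85,0])

```text
t: 54.38
ee_pos: [437.4, 111.3, 229.8]
orientation: [-2.119, -2.313, 0.01]
ft_force: [0.3, 0.6, -7.3]
width: 26.0
```

Run:
```python
from h import *
snap('side','s27');go([493,356,228],23)
a=cv2.imread('pics/s27.png')[180:420,220:420]; cv2.imwrite('pics/s27c.png',cv2.resize(a,None,fx=2.5,fy=2.5,interpolation=cv2.INTER_CUBIC))
```

```text
t 54.42 pos [437.4 111.3 229.7] w 25.9 F [ 0.1 -0.4 -6.9]
[[-0.0876  0.9961 -0.0075]
 [ 0.9962  0.0876 -0.0017]
 [-0.0011 -0.0076 -1.    ]]
tool shift [238.9  76.8   0.9] tool-y ang 5.03
yaw -17.97 q6 7.7
```

View pics/s27c.png

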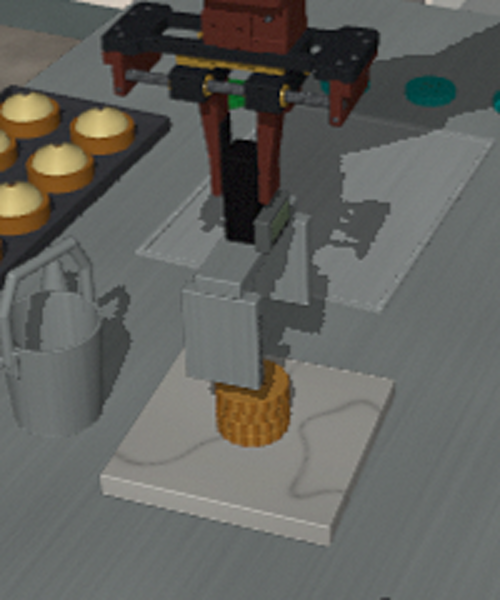

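Pile is unchanged at (253,405) in the crop. Carrying the gauge back to its old spot on the bench.

Call:
move_arm(increments=[255,10,3,0,-2,255,33,11,0,-4,255,65,21,0,-7,255,97,31,0,-10,255,130,42,0,-13,255,162,52,0,-16,255,195,63,0,-18,255,222,71,0,-18,255,236,76,0,-18,255,239,77,0,-18,255,239,77,0,-18,255,239,77,0,-18])

```text
t: 55.92
ee_pos: [493.0, 355.2, 228.9]
orientation: [-1.731, -2.615, 0.01]
ft_force: [0.2, 0.4, -7.1]
width: 26.1
```

Run:
```python
from h import *
go([493,356,125],23)
```

```text
t 55.92 pos [493.  355.2 228.9] w 26.1 F [ 0.2  0.4 -7.1]
[[-0.3905  0.9206 -0.008 ]
 [ 0.9206  0.3905 -0.0023]
 [ 0.001  -0.0082 -1.    ]]
tool shift [  0.6   1.2 103.9] tool-y ang 22.99
yaw -0.01 q6 11.5
```

Call:
move_arm(increments=[255,0.6,1,8,0,255,0.6,1,25,0,255,0.6,1,45,0,255,0.6,1,65,0,255,0.6,1,82,0,255,0.6,1,94,0,255,0.6,1,99,0,255,0.6,1,101,0,255,0.6,1,101,0])

```text
t: 57.05
ee_pos: [493.2, 356.1, 128.3]
orientation: [-1.731, -2.615, 0.009]
ft_force: [-0.1, -0.1, -7.1]
width: 25.8
```

Call:
move_arm(increments=[255,0,0,1,0,255,0,0,2,0,255,0,0,2.3,0,255,0,0,2.3,0])

```text
t: 57.55
ee_pos: [493.2, 356.1, 126.0]
orientation: [-1.732, -2.615, 0.009]
ft_force: [0.4, -0.2, -7.0]
width: 26.1
```

Call:
move_arm(increments=[255,0,0,0.4,0,255,0,0,0.9,0,255,0,0,0.9,0])

```text
t: 57.92
ee_pos: [493.2, 356.2, 125.5]
orientation: [-1.732, -2.615, 0.008]
ft_force: [-0.2, -0.3, -1.0]
width: 25.9
```

Call:
move_arm(increments=[255,0,0,0.2,0,200,0,0,0.2,0,120,0,0,0.2,0,60,0,0,0.2,0,50,0,0,0.2,0,50,0,0,-10,0,50,0,0,-30,0,50,0,0,-60,0,50,0,0,-100,0,50,0,0,-140,0,50,0,0,-140,0,50,0,0,-140,0])

```text
t: 59.42
ee_pos: [493.9, 356.3, 265.5]
orientation: [-1.731, -2.615, 0.008]
ft_force: [0.3, -1.2, -0.5]
width: 70.8
```

Run:
```python
from h import *
snap('side','s28');snap('wrist','w28');snap('top','t28');st()
```

```text
t 59.58 pos [493.6 356.  264.2] w 70.4 F [-0.5  0.5 -0.9]
[[-3.905e-01  9.206e-01 -9.000e-03]
 [ 9.206e-01  3.905e-01 -3.000e-03]
 [ 8.000e-04 -9.500e-03 -1.000e+00]]
```

View pics/s28.png

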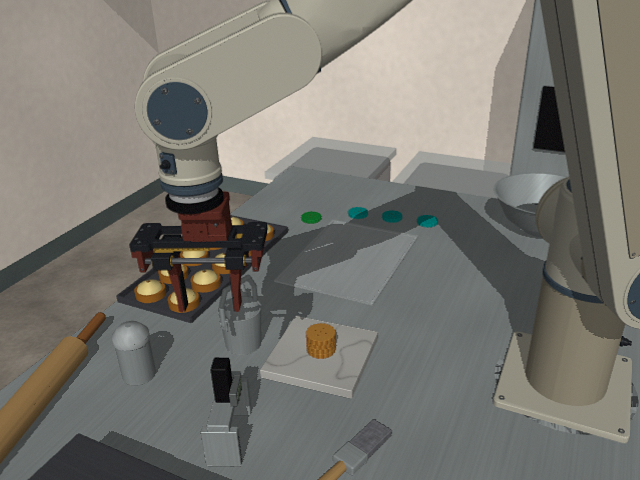

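View pics/w28.png

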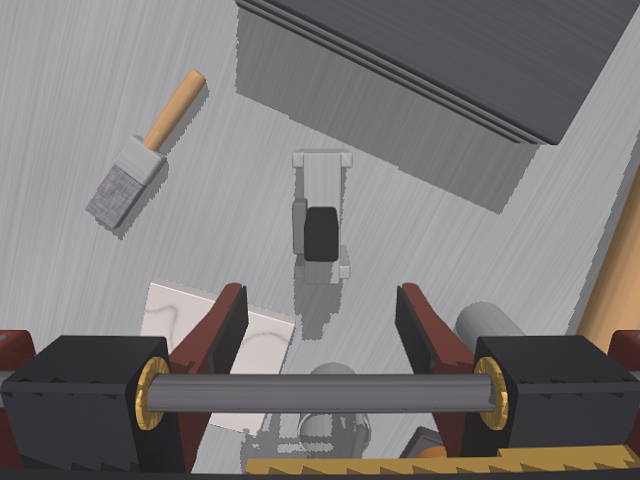

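The gauge stands upright at (220,410) in the side view, the pile is straight at (320,340), and the pail stands at (241,320). The dredger, nozzle and brush haven't moved. Handing in.

Run:
```python
from h import *
print(ctrl.get_obs()['t'],np.abs(ctrl.get_obs()['qvel']).max()); print(ctrl.close_job())
```

```text
59.575 0.0034884912851991267
the job is handed in; nothing more can be done
None
```

The job is done and handed in at t ≈ 60 s of the 210 s allowed; no verdict was reported.

**What I did**
- **Pail:** I lifted it by its hoop handle and stood it upright on the bench, on the far side of the slab at about (601, 128).
- **Pile:** I stacked the four golden bases in the middle of the slab. One was knocked about 37 mm aside in the pan before I reached it, so I re-measured it and picked it up from its new spot.
- **Gauge:** I lowered it over the pile and let go, and it stood free for more than 3 s. Then I lifted it straight off, stood it back where it came from on the bench, and let go.

**Last checks**
- The camera put the pile at about (437, 111), against a slab centre of about (438, 111.5). The pile looked straight and unchanged after the gauge was lifted.
- While it stood, the gauge was within about 1 mm of the pile's axis by the wrist camera.
- The last side view shows the gauge and pail upright, with the dredger, nozzle and brush where they were. The gripper was open and clear above the gauge.

**Doubts**
- **Side camera:** one side-camera reading put the gauge 2–3 mm off before I lowered it, which disagrees with the wrist camera.
- **Foot reading:** I could not see the foot's reading directly. The pile should be about 44 mm high.
- **Tool tilt:** it drifted up to about 1° during the stacking and I corrected it along the way.

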